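Lift the hot oatcake off the baking sheet on the turner

TASK

The biscuits have just come out of the oven. Take the turner by its handle, slide its blade under the round oatcake from the open edge of the baking sheet, lift it at least 8 cm above the sheet and finish there, still holding the turner with the oatcake lying level and steady on the blade, ready for a plate. Touch no biscuit with the gripper or arm, leave the two square shortbreads where they lie, and do not shift the tin or the egg timer.

Things in the scene. Friction and masses are not known exactly. Their poses are not given: they have to be found in the camera images.
- turner: Steel kitchen turner, black handle, 140 g, loose, left of the board. Origin: middle of the underside of the blade's heel (rear edge); +x along the blade to its straight front edge, +z up out of the blade. Slotted flat blade 95 long (x 0 to 95), 76 wide, 2 mm thick. Lying, it rests on heel and handle end, the blade's front tilted 19.5 degrees (0.34 rad) up; +x then points away from the robot.
- turner_blade (a point): Centre of the turner blade's upper face (turner x 47.5, z 2 mm); axes as the turner's.
- turner_grip (a point): Good place to grip the turner, across y: on the handle's middle line, at turner x -66, z 48 mm; 23 mm above the worktop while it lies. The straight handle, 22 wide (y, flat sides), 16 high, 165 mm long, begins at x -22, z 39 and runs back and up at 12 degrees to the blade's plane, to x -183, z 73 mm; a steep strap joins it to the heel. Axes as the turner's.
- oatcake: The round biscuit, hard and stiff, with oat flakes: 84 mm across, 12.5 mm thick, 40 to 85 g. Underside flat to 68 mm across, then bevelled up (2.5 mm up at 80 mm across). Loose on the sheet in one of three places side by side, 5 to 30 mm from the far lip; pushed, it slides (friction about 0.6) until the lip stops it. Origin: centre of its underside, z up.
- shortbread_a: One of two equal square biscuits with fork marks, 62 x 62 x 13 mm, 60 g, loose on the sheet in the other two places, centres about 108 mm apart along y. Origin: centre of its underside.
- shortbread_b: The other square biscuit, same as shortbread_a.
- sheet: Dark steel baking sheet on the board, firmly placed (never moves). Origin: centre of its underside; +x away from the robot, y left, z up. Flat floor 250 (x -125 to 125) by 330 mm (y), its upper face 3 mm above the origin. Lips 14 mm high, leaning 30 degrees outward, on the far edge (x 125) and both ends (y +-165); the near edge (x -125) is open.
- board: Wooden chopping board under the sheet, 300 x 411 x 22 mm (x, y, z), firmly placed; origin: centre of its underside; its top, 22 mm above the worktop, carries the sheet.
- tin_1: Small green food tin, 57 mm across, 72 mm high, standing loose behind the board; origin: centre of its underside.
- egg_timer: Round egg timer, 65 mm across, 52 mm high, loose behind the board, farther right; origin: centre of its underside.

How it is judged:
By the outcome, as a careful person would: the job done as asked, in the order asked, and still so for the second after the job is handed in, while the arm keeps its last pose, push and grip.
It also fails if it takes over 51 s, if anything falls off the work surface, if the arm or the gripper's body presses on something with over 40 N, if the wrist force passes 120 N, or if a joint passes its speed limit or range.

ROBOT

A 6-joint arm with a two-finger parallel gripper is mounted at the origin on a cart in front of the work surface, level with it; the furniture and walls round the work are solid. World frame = base frame: x ahead of the robot, y to its left, z up, the work surface at z = 0. Lengths are in m, angles in degrees, forces in N, time in s.
With the tool pointing down it reaches from about 0.3 to 0.75 m from the base axis. Payload 8.5 kg.
Tool frame: the origin (TCP) lies at the very end of the fingers, on their centre line; the grasp point (between the pads) lies 19 mm behind it (env.hold_point_z is the distance from the TCP to the grasp point, in m); z points along the fingers, y is the line along which they close (so a half turn about z gives the same grasp; the last joint's range is limited). The gripper opens to 85 mm and grips with 20 to 120 N. Pads are 22 mm wide; open, the fingers measure 114 mm over their backs; the gripper's body (76 mm by 85 mm) begins 54 mm behind the grasp point. The pads swing forward as they close: fully open they stand 13 mm farther back than shut.
Start: joints at [-78.913, 21.807, 74.336, -0, 83.858, -12.336], TCP at [0.219, -0.505, 0.231] pointing down, gripper open.
Joint ranges: [-178.18, 178.18], [-50.72, 133.34], [12.68, 142.11], [-81.47, 261.47], [9.98, 163.14], [-165.26, 165.26]. Speed limits (degrees/s): [136.94, 136.94, 180, 180, 180, 180].

INTERFACE

Orientations are given as a 3x3 rotation matrix whose columns are the frame's x, y, z axes.
In Python, from rig import env, optics gives the robot as it stands.
- The arm moves only by the shell command python3 -m jog 'ROWS' [OPENING] [FORCE]. ROWS is JSON, a list of rows, each an object with "linear": the shift along the tool's x, y, z in units of 40 mm (1.0 is 40 mm), a list of three; "roll": the turn about the tool's z in units of 5 degrees (1.0 is 5 degrees). A call has 1 to 12 rows; each row shifts and turns the commanded pose from where the row before left it, along the tool's axes as they then stand; what a row does not reach is not made up. A row lasts 1/12 s, in which the tool goes at most 41.7 mm and 7.16 degrees, less where a joint would pass 70% of its speed; a pose out of reach is approached as far as the arm can. A call is refused whole if a number of a shift passes 1 or a number of a turn 1, either way. A call with a gripper value outside its range is refused whole. OPENING is the opening, from -1 (shut) to 1 (fully open), set as the call begins (- or left out, the last holds). The fingers move at their own pace and stop on an object; FORCE is the grip in N (left out, the last holds). Time passes only in rows, so rows that do not move let the fingers close. It gives the time, the measured TCP pose, the force, the opening and the grip force at its end, in the units of the state.
- env.observe(): the state, without advancing time (a new reading comes with each control period).
- optics.get_image(name): name is "scene" or "top" or "wrist"; returns the picture (384x512x3 uint8, red, green, blue); there is no depth.
- optics.calibration(name): a dict with "fov_y" (degrees; the focal length in pixels is half the picture's height over the tangent of half this angle, whatever the lens; pixels are square), "cx", "cy" (the principal point, pixels), "T" (4x4, takes a point from camera to world coordinates). Camera axes: x right, y down, z forward; pixel columns grow to the right and rows downward; lengths in m; the calibration is good to about 2 mm. A picture is of the moment at which its call begins: read the wrist's pose just before it. calibration takes no time and is no camera call; for the wrist camera it gives the pose at the moment of the call.
- env.close_job(): hands the job in; it is judged then, once.
The state is a dict: "time_s": time; "q": joint angles; "qvel": joint speeds; "joint_efforts": joint torques, N m; "position": TCP position; "tool_rot": TCP orientation; "ft_force": force on the tool from outside, world axes, zero at the start; "wrist_torque": the same for the moment, N m; "grip_width": finger opening in m; "gripper_force": force on a finger pad.
Only numpy, scipy, OpenCV 4.12 (cv2) and the standard library are available. Lean on these libraries where they do the work, as an engineer would, in place of code of your own. Each camera call takes 0.05 s, during which the arm holds its last target. There are 200 camera calls.

## Working session

There is one attempt and no reset: what is moved stays moved. The work goes in short steps, Python scripts to look and compute and a shell command to move; the robot and the scene stay as the last step left them, time stands still between calls to the robot, and variables do not carry over. Pictures are saved under pics/ and viewed, at most 10 in all, crops included, and the job is handed in when it is done.

```bash
mkdir -p pics; ls
python3 - <<'E'
from rig import env, optics
import cv2,numpy as np
a=[]
for n in("scene","top"):
    im=optics.get_image(n);cv2.imwrite(f"pics/{n}0.png",im[...,::-1]);c=optics.calibration(n);print(n,c)
    
s=env.observe();print(s['time_s'],s['position'],s['tool_rot'],s['grip_width'],env.hold_point_z,s['ft_force'])
E
```

```text
pics
scene {'fov_y': 48.15508627832659, 'cx': 253.15404453535862, 'cy': 191.65211403618397, 'T': array([[-0.80016988, -0.30435883,  0.51681125,  0.11055703],
       [-0.59972542,  0.39511733, -0.69585322,  0.75073867],
       [ 0.00758799, -0.86674564, -0.49869272,  0.58130744],
       [ 0.        ,  0.        ,  0.        ,  1.        ]])}
top {'fov_y': 44.16257192749314, 'cx': 256.6973934768189, 'cy': 190.5258304492228, 'T': array([[ 0.0207354 , -0.99112924,  0.13127405,  0.44576337],
       [-0.99977323, -0.01991861,  0.0075322 ,  0.03314271],
       [-0.00485058, -0.13140047, -0.9913175 ,  1.42346582],
       [ 0.        ,  0.        ,  0.        ,  1.        ]])}
0.1 [ 0.21856381 -0.50442859  0.23077655] [[ 9.17619689e-01  3.97459483e-01 -2.55843290e-04]
 [ 3.97459480e-01 -9.17618880e-01  1.24620526e-03]
 [ 2.60549465e-04 -1.24522982e-03 -9.99999191e-01]] 0.08524248069315396 0.0187 [-0.0348234  -0.15149225  0.69818407]
```

View pics/top0.png

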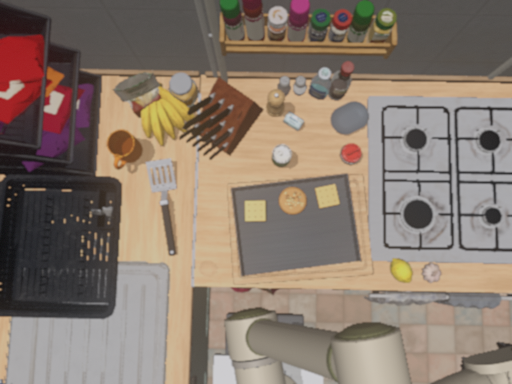

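View pics/scene0.png

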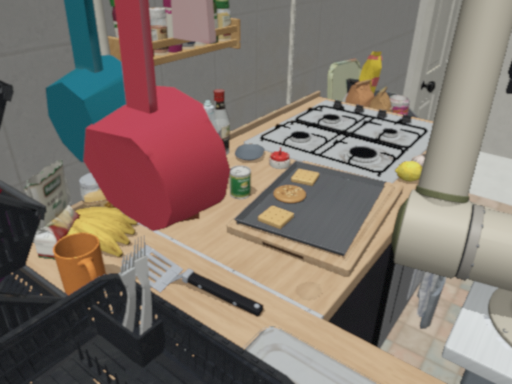

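The top view shows the turner's blade at about (161,176) and its handle running to (171,252). The oatcake is in the middle at (292,201), with the shortbreads at (255,211) and (328,196), and the sheet is slightly yawed. The tool can't tilt, so the blade has to be levelled by pivoting the turner in a light grip. Next I'll measure.

```bash
cat > h.py <<'E'
import numpy as np,cv2
from rig import env,optics
def ray(n,uv,z,c=None):
    c=c or optics.calibration(n);f=192/np.tan(np.radians(c['fov_y']/2))
    uv=np.atleast_2d(uv).astype(float);d=np.c_[(uv[:,0]-c['cx'])/f,(uv[:,1]-c['cy'])/f,np.ones(len(uv))]@c['T'][:3,:3].T
    o=c['T'][:3,3];z=np.broadcast_to(z,len(uv));return o+d*((z-o[2])/d[:,2])[:,None]
def st():
    s=env.observe();R=np.array(s['tool_rot']);p=np.array(s['position']);print('t',s['time_s'],'p',p.round(4),'yaw_x',np.degrees(np.arctan2(R[1,0],R[0,0])).round(2),'y',np.degrees(np.arctan2(R[1,1],R[0,1])).round(2),'w',round(s['grip_width'],4),'F',np.round(s['ft_force'],1));return p,R
def rel(p,R,target):  # shift in tool axes, units of 40 mm
    return ((np.array(target)-p)@R/0.04).round(2)
E
python3 - <<'E'
from h import *
im=cv2.cvtColor(cv2.imread('pics/top0.png'),cv2.COLOR_BGR2HSV)
# handle
m=np.zeros((384,512),np.uint8);m[190:262,145:190]=(im[190:262,145:190,2]<85)*255
m=cv2.morphologyEx(m,cv2.MORPH_OPEN,np.ones((3,3)))
P=np.argwhere(m)[:,::-1];print(len(P),P.min(0),P.max(0))
W=ray('top',P,0.024);c=W.mean(0);u=np.linalg.svd(W[:,:2]-c[:2])[2][0] if len(P)<5000 else 0
u=u*np.sign(u[0]);t=(W[:,:2]-c[:2])@u;print('handle c',c,'yaw',np.degrees(np.arctan2(u[1],u[0])),'ext',t.min(),t.max())
for s in(t.min(),t.max()):print(c[:2]+s*u)
# sheet floor
s=np.zeros_like(m);s[165:285,222:372]=((im[165:285,222:372,2]<110)&(im[165:285,222:372,1]<90))*255
s=cv2.morphologyEx(s,cv2.MORPH_CLOSE,np.ones((5,5)));C=max(cv2.findContours(s,0,2)[0],key=cv2.contourArea)
h=cv2.convexHull(C);W=ray('top',h[:,0],0.03);r=cv2.minAreaRect((W[:,:2]*1000).astype(np.float32));print('sheet',r)
# biscuits
b=np.zeros_like(m);R=im[180:235,238:350];b[180:235,238:350]=((R[...,1]>100)&(R[...,2]>110))*255
for C in cv2.findContours(b,0,2)[0]:
    if cv2.contourArea(C)>100:
        W=ray('top',C[:,0],0.0375);print('bisc',cv2.contourArea(C),cv2.minAreaRect((W[:,:2]*1000).astype(np.float32)),cv2.minEnclosingCircle((W[:,:2]*1000).astype(np.float32)))
print(im[180:185,300],im[240,300])
E
```

```text
Traceback (most recent call last):
ValueError: zero-size array to reduction operation minimum which has no identity
```

Run:
```python
from h import *
im=cv2.cvtColor(cv2.imread('pics/top0.png'),cv2.COLOR_BGR2HSV)
print(im[225,155:182].tolist());print(im[215,228:246].tolist());print(im[240,300])
m=np.zeros((384,512),np.uint8);m[190:262,145:190]=(im[190:262,145:190,2]<120)*255
P=np.argwhere(m)[:,::-1];print(len(P))
```

```text
[[19, 67, 206], [19, 69, 206], [18, 74, 207], [16, 82, 206], [16, 85, 206], [16, 84, 207], [17, 80, 208], [17, 79, 204], [17, 84, 185], [15, 86, 143], [13, 70, 106], [12, 53, 96], [11, 57, 98], [13, 59, 99], [12, 58, 96], [14, 74, 96], [15, 92, 119], [16, 94, 152], [15, 90, 162], [15, 92, 163], [15, 92, 174], [16, 86, 195], [17, 81, 205], [17, 76, 207], [17, 76, 207], [16, 79, 207], [16, 83, 206]]
[[17, 80, 191], [16, 84, 192], [16, 86, 199], [16, 87, 203], [16, 85, 197], [15, 84, 174], [14, 64, 139], [14, 48, 107], [13, 47, 98], [13, 38, 106], [13, 26, 117], [11, 23, 122], [11, 23, 123], [12, 21, 122], [7, 19, 121], [15, 33, 123], [21, 71, 154], [24, 82, 190]]
[  0   7 113]
309
```

```bash
cat > m.py <<'E'
from h import *
im=cv2.cvtColor(cv2.imread('pics/top0.png'),cv2.COLOR_BGR2HSV)
m=np.zeros((384,512),np.uint8);m[190:262,145:190]=(im[190:262,145:190,2]<125)*255
P=np.argwhere(m)[:,::-1]
W=ray('top',P,0.024);c=np.median(W,0);u=np.linalg.svd(W[:,:2]-W[:,:2].mean(0),full_matrices=False)[2][0]
u=u*np.sign(u[0]);t=(W[:,:2]-c[:2])@u;print('yaw',np.degrees(np.arctan2(u[1],u[0])),'len',np.ptp(t),'ends',c[:2]+t.min()*u,c[:2]+t.max()*u, 'perp sd',((W[:,:2]-c[:2])@[-u[1],u[0]]).std())
s=np.zeros_like(m);s[165:285,222:372]=((im[165:285,222:372,2]<132)&(im[165:285,222:372,1]<60))*255
s=cv2.morphologyEx(s,cv2.MORPH_OPEN,np.ones((5,5)));C=max(cv2.findContours(s,0,2)[0],key=cv2.contourArea)
W=ray('top',cv2.convexHull(C)[:,0],0.033);print('sheet',cv2.minAreaRect((W[:,:2]*1000).astype(np.float32)))
b=np.zeros_like(m);R=im[180:235,238:350];b[180:235,238:350]=((R[...,1]>85)&(R[...,2]>110))*255
for C in cv2.findContours(b,0,2)[0]:
    if cv2.contourArea(C)>100:
        W=(ray('top',C[:,0],0.034)[:,:2]*1000).astype(np.float32);print('bisc',cv2.contourArea(C),cv2.minAreaRect(W),cv2.minEnclosingCircle(W))
E
python3 m.py
```

```text
yaw 12.049574673175323 len 0.14876993146316267 ends [0.43825123 0.28594521] [0.58374336 0.31700211] perp sd 0.005730454364718932
sheet ((534.9554443359375, -70.20704650878906), (256.6844482421875, 348.7870788574219), 8.269773483276367)
bisc 581.5 ((602.339111328125, -62.602630615234375), (80.1854019165039, 79.83423614501953), 1.14915931224823) ((602.885986328125, -61.44701385498047), 41.66990280151367)
bisc 411.0 ((617.9847412109375, -164.15664672851562), (62.736671447753906, 63.90894317626953), 13.323836326599121) ((618.9010620117188, -164.0941162109375), 41.5295524597168)
```

```bash
python3 -m jog '[{"linear":[0,0,0],"roll":0.76},{"linear":[0,0,0],"roll":0.76},{"linear":[0,0,0],"roll":0.76},{"linear":[0.5,-0.83,0],"roll":0},{"linear":[0.5,-0.83,0],"roll":0},{"linear":[0.5,-0.83,0],"roll":0},{"linear":[0.5,-0.83,0],"roll":0},{"linear":[0.5,-0.83,0],"roll":0},{"linear":[0.5,-0.83,0],"roll":0},{"linear":[0.5,-0.83,0],"roll":0},{"linear":[0.5,-0.83,0],"roll":0},{"linear":[0.5,-0.83,0],"roll":0}]' 1
python3 -m jog '[{"linear":[0.5,-0.83,0],"roll":0},{"linear":[0.5,-0.83,0],"roll":0},{"linear":[0.5,-0.83,0],"roll":0},{"linear":[0.5,-0.83,0],"roll":0},{"linear":[0.5,-0.83,0],"roll":0},{"linear":[0.5,-0.83,0],"roll":0},{"linear":[0.5,-0.83,0],"roll":0},{"linear":[0.5,-0.83,0],"roll":0},{"linear":[0.5,-0.83,0],"roll":0},{"linear":[0.5,-0.83,0],"roll":0},{"linear":[0.5,-0.83,0],"roll":0},{"linear":[0.5,-0.83,0],"roll":0}]'
python3 - <<'E'
from h import *
p,R=st();print(rel(p,R,[.5,.299,.16]))
c=optics.calibration('wrist');im=optics.get_image('wrist');cv2.imwrite('pics/w1.png',im[...,::-1]);print(c)
E
```

```text
time_s: 1.1
position: [0.3324, -0.173, 0.2312]
tool_rot: [[0.978, 0.208, -0.0], [0.208, -0.978, 0.0], [-0.0, -0.0, -1.0]]
ft_force: [1.2, 0.1, -0.2]
grip_width: 0.0856
gripper_force: 0.0
time_s: 2.1
position: [0.4842, 0.2668, 0.2309]
tool_rot: [[0.978, 0.209, -0.001], [0.209, -0.978, -0.0], [-0.001, 0.0, -1.0]]
ft_force: [0.4, -0.8, 0.5]
grip_width: 0.0851
gripper_force: 0.0
t 2.1 p [0.4842 0.2668 0.2309] yaw_x 12.05 y -77.95 w 0.0851 F [ 0.4 -0.8  0.5]
[ 0.56 -0.7   1.77]
{'fov_y': 60.07528107162853, 'cx': 258.7460162628386, 'cy': 193.0628527780347, 'T': array([[ 2.08535056e-01, -9.34683449e-01, -2.87888835e-01,
         5.58107802e-01],
       [-9.78014677e-01, -1.99100030e-01, -6.20199195e-02,
         2.82788708e-01],
       [ 6.50316443e-04,  2.94492833e-01, -9.55653467e-01,
         3.73031938e-01],
       [ 0.00000000e+00,  0.00000000e+00,  0.00000000e+00,
         1.00000000e+00]])}
```

View pics/w1.png

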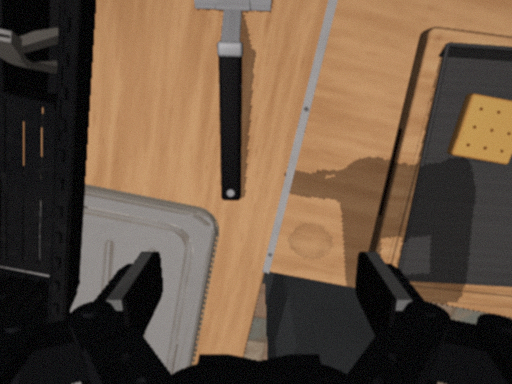

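The wrist view shows the black handle running from about (229,56) at the front to (231,198) at the rear, next to the drainer at left. I'll cast rays from those ends.

Run:
```python
from h import *
p,R=st();c=optics.calibration('wrist')
im=cv2.cvtColor(cv2.imread('pics/w1.png'),cv2.COLOR_BGR2HSV)[...,2]
m=np.zeros((384,512),np.uint8);m[54:205,212:250]=(im[54:205,212:250]<60)*255
rows=[r for r in range(60,192,4)];mid=[(np.flatnonzero(m[r]).mean(),r) for r in rows];wd=[len(np.flatnonzero(m[r])) for r in rows];print(wd)
v=np.argwhere(m)[:,0];print(v.min(),v.max())
z=np.interp([r for _,r in mid],[56,198],[.037,.016]);W=ray('wrist',mid,z,c)
k=np.polyfit(W[:,0],W[:,1],1);print('yaw',np.degrees(np.arctan(k[0])))
for r,zz in((198,.016),(56,.037)):print(ray('wrist',[(230,r)],zz,c))
rear=ray('wrist',[(231,198)],.014,c)[0]
for d in (68,84,118):
    x=rear[0]+d/1000*np.cos(np.arctan(k[0]));t=[x,np.polyval(k,x),.003];print(d,t,rel(p,R,t))
```

```text
t 2.15 p [0.4855 0.2717 0.2303] yaw_x 12.21 y -77.79 w 0.0855 F [-4.5  0.9 -2. ]
[22, 22, 22, 22, 22, 22, 21, 21, 21, 21, 20, 21, 20, 20, 20, 20, 20, 20, 20, 20, 20, 20, 20, 19, 20, 19, 19, 19, 19, 19, 18, 19, 19]
57 199
yaw 10.41618752040199
[[0.43960103 0.29543908 0.016     ]]
[[0.58423799 0.32107845 0.037     ]]
68 [np.float64(0.5060495399625626), np.float64(0.3066080181404963), 0.003] [ 0.69 -0.73  5.69]
84 [np.float64(0.5217858668472416), np.float64(0.3095007704939705), 0.003] [ 1.09 -0.72  5.69]
118 [np.float64(0.5552255614771843), np.float64(0.31564786924510313), 0.003] [ 1.93 -0.69  5.69]
```

```bash
python3 -m jog '[{"linear":[0.21,-0.21,0.6],"roll":0.08},{"linear":[0.21,-0.21,0.6],"roll":0.08},{"linear":[0.21,-0.21,0.6],"roll":0.08},{"linear":[0,0,0.8],"roll":0},{"linear":[0,0,0.8],"roll":0},{"linear":[0,0,0.8],"roll":0},{"linear":[0,0,0.6],"roll":0},{"linear":[0,0,0.5],"roll":0},{"linear":[0,0,0.3],"roll":0},{"linear":[0,0,0.08],"roll":0},{"linear":[0,0,0],"roll":0},{"linear":[0,0,0],"roll":0}]' 1
python3 -m jog '[{"linear":[0,0,0],"roll":0},{"linear":[0,0,0],"roll":0},{"linear":[0,0,0],"roll":0},{"linear":[0,0,0],"roll":0},{"linear":[0,0,0],"roll":0},{"linear":[0,0,0],"roll":0},{"linear":[0,0,0],"roll":0},{"linear":[0,0,0],"roll":0}]' -1 20
```

```text
time_s: 3.15
position: [0.5041, 0.2946, 0.0047]
tool_rot: [[0.982, 0.188, 0.001], [0.188, -0.982, 0.0], [0.001, -0.0, -1.0]]
ft_force: [0.3, -1.0, 0.5]
grip_width: 0.0855
gripper_force: 0.0
time_s: 3.82
position: [0.504, 0.2945, 0.0044]
tool_rot: [[0.982, 0.188, 0.001], [0.188, -0.982, 0.0], [0.001, 0.0, -1.0]]
ft_force: [-1.0, -0.3, 4.8]
grip_width: 0.0222
gripper_force: 19.3
```

```bash
python3 -m jog '[{"linear":[0.03,0,-0.1],"roll":0},{"linear":[0.03,0,-0.1],"roll":0},{"linear":[0.03,0,-0.1],"roll":0},{"linear":[0.03,0,-0.1],"roll":0},{"linear":[0.03,0,-0.1],"roll":0},{"linear":[0.03,0,-0.1],"roll":0},{"linear":[0.03,0,-0.1],"roll":0},{"linear":[0.03,0,-0.1],"roll":0},{"linear":[0.03,0,-0.1],"roll":0},{"linear":[0.03,0,-0.1],"roll":0},{"linear":[0,0,0],"roll":0},{"linear":[0,0,0],"roll":0}]'
python3 - <<'E'
from h import *
st()
im=optics.get_image('scene')[...,::-1];w=optics.get_image('wrist')[...,::-1]
cv2.imwrite('pics/a2.png',np.hstack([cv2.resize(im[180:360,60:300],(480,360)),cv2.resize(w[0:300,120:370],(300,360))]))
E
```

```text
time_s: 4.82
position: [0.5157, 0.2968, 0.0443]
tool_rot: [[0.982, 0.188, 0.0], [0.188, -0.982, 0.0], [0.0, -0.0, -1.0]]
ft_force: [0.1, 0.0, -1.7]
grip_width: 0.022
gripper_force: 20.1
t 4.8167 p [0.5157 0.2968 0.0443] yaw_x 10.82 y -79.18 w 0.022 F [ 0.1  0.  -1.7]
```

View pics/a2.png

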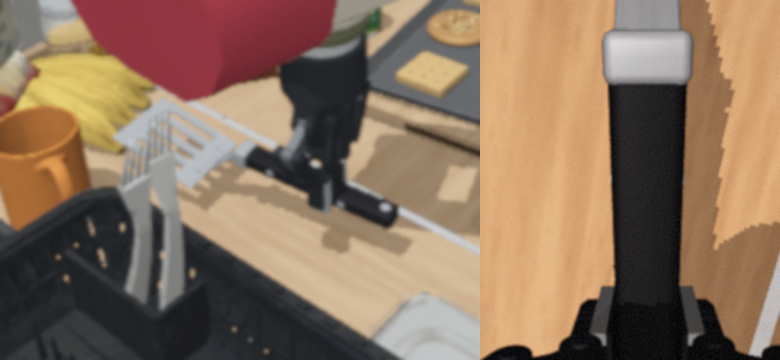

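No sag in the light grip: the handle still slopes down to the rear, and the blade is clear of the worktop. I'll try short vertical jerks.

```bash
python3 -m jog '[{"linear":[0,0,-1],"roll":0},{"linear":[0,0,-1],"roll":0},{"linear":[0,0,-1],"roll":0},{"linear":[0,0,1],"roll":0},{"linear":[0,0,1],"roll":0},{"linear":[0,0,-1],"roll":0},{"linear":[0,0,-1],"roll":0},{"linear":[0,0,1],"roll":0},{"linear":[0,0,1],"roll":0},{"linear":[0,0,0],"roll":0},{"linear":[0,0,0],"roll":0},{"linear":[0,0,0],"roll":0}]'
python3 - <<'E'
from h import *
st();print(env.observe()['wrist_torque'])
im=optics.get_image('scene')[...,::-1];w=optics.get_image('wrist')[...,::-1]
cv2.imwrite('pics/a3.png',np.hstack([cv2.resize(im[150:330,60:300],(480,360)),cv2.resize(w[0:300,120:370],(300,360))]))
E
```

```text
time_s: 5.92
position: [0.5162, 0.297, 0.0855]
tool_rot: [[0.982, 0.188, 0.001], [0.188, -0.982, 0.0], [0.001, -0.0, -1.0]]
ft_force: [0.7, 0.0, -0.5]
grip_width: 0.0217
gripper_force: 19.9
t 5.9167 p [0.5162 0.297  0.0855] yaw_x 10.82 y -79.18 w 0.0217 F [ 0.7  0.  -0.5]
[-0.00134396  0.07812337 -0.0365271 ]
```

View pics/a3.png

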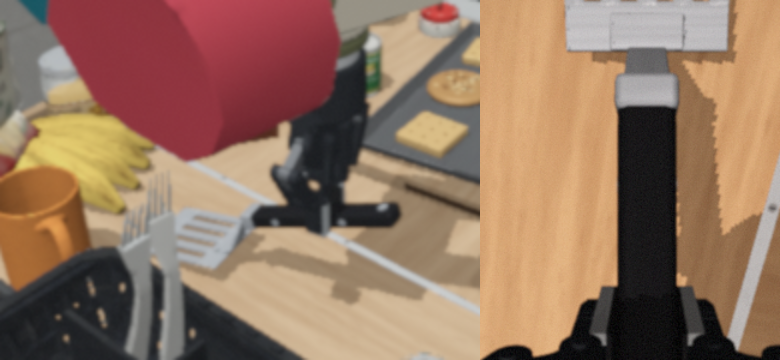

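The jerks rotated the turner nose-down: the ferrule now sits well below its earlier position and the blade dips slightly. I'll press the blade flat on the worktop, then grip hard.

```bash
python3 -m jog '[{"linear":[0,0,0.15],"roll":0},{"linear":[0,0,0.15],"roll":0},{"linear":[0,0,0.15],"roll":0},{"linear":[0,0,0.1],"roll":0},{"linear":[0,0,0.1],"roll":0},{"linear":[0,0,0.1],"roll":0},{"linear":[0,0,0.1],"roll":0},{"linear":[0,0,0.05],"roll":0},{"linear":[0,0,0.05],"roll":0},{"linear":[0,0,0],"roll":0},{"linear":[0,0,0],"roll":0}]'
python3 - <<'E'
from h import *
st();print(env.observe()['wrist_torque'])
im=optics.get_image('scene')[...,::-1];w=optics.get_image('wrist')[...,::-1]
cv2.imwrite('pics/a4.png',np.hstack([cv2.resize(im[170:320,80:280],(480,360)),cv2.resize(w[0:300,120:370],(300,360))]))
E
```

```text
time_s: 6.93
position: [0.5157, 0.2968, 0.0462]
tool_rot: [[0.982, 0.188, 0.0], [0.188, -0.982, 0.0], [0.0, 0.0, -1.0]]
ft_force: [-0.2, -0.1, 0.5]
grip_width: 0.0217
gripper_force: 20.0
t 6.9333 p [0.5157 0.2968 0.0462] yaw_x 10.82 y -79.18 w 0.0217 F [-0.2 -0.1  0.5]
[ 0.01311274  0.04776705 -0.00496058]
```

View pics/a4.png

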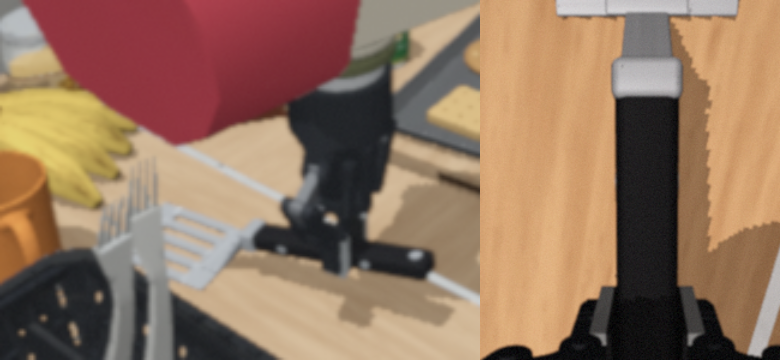

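```bash
cat > pitch.py <<'E'
from h import *
def pitch(v=1):
    c=optics.calibration('wrist');s=env.observe();im=optics.get_image('wrist');f=192/np.tan(np.radians(c['fov_y']/2))
    g=cv2.cvtColor(im,cv2.COLOR_RGB2GRAY).astype(float);L=[];Rr=[]
    for r in range(100,225,3):
        row=cv2.GaussianBlur(g[r:r+1],(5,1),0)[0];d=np.gradient(row)
        mid=np.argmin(row[235:280])+235
        l=200+np.argmin(d[200:mid]);q=mid+np.argmax(d[mid:300])
        def sub(i,sg):
            a,b,e=sg*d[i-1],sg*d[i],sg*d[i+1];return i+.5*(a-e)/(a-2*b+e+1e-9)
        L.append((sub(l,-1),r));Rr.append((sub(q,1),r))
    L=np.array(L);Rr=np.array(Rr)
    def fit(A):
        k=np.polyfit(A[:,1],A[:,0],1)
        for _ in range(4):
            e=abs(A[:,0]-np.polyval(k,A[:,1]));A=A[e<max(1,2*np.median(e))];k=np.polyfit(A[:,1],A[:,0],1)
        return k,e.mean()
    (kl,el),(kr,er)=fit(L),fit(Rr)
    P=[]
    for r in(105,220):
        w=np.polyval(kr,r)-np.polyval(kl,r);u=(np.polyval(kr,r)+np.polyval(kl,r))/2;Z=f*.022/w
        P.append(c['T'][:3,:3]@(np.array([(u-c['cx'])/f,(r-c['cy'])/f,1])*Z)+c['T'][:3,3])
    d=P[0]-P[1];print('res',el,er,'w',w,'handle pts',P[1].round(4),P[0].round(4),'slope(front up)',np.degrees(np.arctan2(d[2],np.hypot(d[0],d[1]))).round(2),'yaw',np.degrees(np.arctan2(d[1],d[0])).round(2))
    return im
if __name__=='__main__':
    im=pitch();cv2.imwrite('pics/w5.png',im[...,::-1])
E
python3 pitch.py
```

```text
res 0.08543431134696702 0.10314063371609314 w 50.67656270443203 handle pts [0.5373 0.301  0.054 ] [0.5844 0.31   0.0456] slope(front up) -9.96 yaw 10.83
```

Run:
```python
from h import *
c=optics.calibration('wrist');s=env.observe();p=np.array(s['position']);R=np.array(s['tool_rot']);f=192/np.tan(np.radians(c['fov_y']/2))
full={}
for n in(2,3,4):
    a=cv2.imread(f'pics/a{n}.png')[:,480:];full[n]=cv2.resize(a,(250,300),interpolation=cv2.INTER_AREA)
w5=cv2.imread('pics/w5.png')[0:300,120:370];full[5]=w5
for n,a in full.items():
    g=cv2.cvtColor(a,cv2.COLOR_BGR2GRAY).astype(float);L=[];Q=[];rows=range(100,225,3)
    for r in rows:
        d=np.gradient(cv2.GaussianBlur(g[r:r+1],(5,1),0)[0]);mid=138
        l=85+np.argmin(d[85:mid]);q=mid+np.argmax(d[mid:180])
        sub=lambda i,sg:i+.5*(sg*d[i-1]-sg*d[i+1])/(sg*(d[i-1]-2*d[i]+d[i+1])+1e-9)
        L.append(sub(l,-1)+120);Q.append(sub(q,1)+120)
    def fit(y):
        x=np.array(rows,float);y=np.array(y);k=np.polyfit(x,y,1)
        for _ in range(5):
            e=abs(y-np.polyval(k,x));m=e<=max(.4,2*np.median(e));k=np.polyfit(x[m],y[m],1)
        return k
    kl,kr=fit(L),fit(Q)
    P=[]
    for r in(105,220):
        w=np.polyval(kr,r)-np.polyval(kl,r);u=(np.polyval(kr,r)+np.polyval(kl,r))/2
        X=c['T'][:3,:3]@(np.array([(u-c['cx'])/f,(r-c['cy'])/f,1])*f*.022/w)+c['T'][:3,3];P.append((X-p)@R)
    P=np.array(P);sl=-(P[0,2]-P[1,2])/(P[0,0]-P[1,0]);print(n,'slope',np.degrees(np.arctan(sl)).round(2),'top above tcp at x=0',(-(P[1,2])-sl*P[1,0]).round(4),P.round(4).tolist())
```

```text
2 slope 5.8 top above tcp at x=0 0.0151 [[0.0709, 0.0, -0.0223], [0.026, -0.0001, -0.0177]]
3 slope -18.39 top above tcp at x=0 0.0101 [[0.0695, -0.0001, 0.013], [0.0203, -0.0001, -0.0034]]
4 slope -10.19 top above tcp at x=0 0.0117 [[0.07, -0.0001, 0.0008], [0.022, -0.0001, -0.0078]]
5 slope -9.98 top above tcp at x=0 0.0116 [[0.07, -0.0001, 0.0007], [0.022, -0.0001, -0.0077]]
```

```bash
python3 -m jog '[{"linear":[0,0,-1],"roll":0},{"linear":[0,0,-1],"roll":0},{"linear":[0,0,-1],"roll":0},{"linear":[0,0,1],"roll":0},{"linear":[0,0,1],"roll":0},{"linear":[0,0,0],"roll":0},{"linear":[0,0,0],"roll":0},{"linear":[0,0,0],"roll":0}]'
cat > pitch.py <<'E'
from h import *
import sys
def meas(g,c,p,R,b,W=.022):
    f=192/np.tan(np.radians(c['fov_y']/2));g=cv2.cvtColor(g,cv2.COLOR_BGR2GRAY).astype(float);E=[[],[]];x=np.arange(100,225,3.)
    for r in x.astype(int):
        d=np.gradient(cv2.GaussianBlur(g[r:r+1],(5,1),0)[0]);mid=138
        for k,(lo,hi,sg) in enumerate(((85,mid,-1),(mid,180,1))):
            i=lo+np.argmax(sg*d[lo:hi]);E[k].append(120+i+.5*(d[i-1]-d[i+1])/(d[i-1]-2*d[i]+d[i+1]+1e-9))
    K=[]
    for y in E:
        y=np.array(y);k=np.polyfit(x,y,1)
        for _ in range(5):
            e=abs(y-np.polyval(k,x));m=e<=max(.4,2*np.median(e));k=np.polyfit(x[m],y[m],1)
        K.append(k)
    P=[]
    for r in(105,220):
        l,q=np.polyval(K[0],r),np.polyval(K[1],r)
        X=c['T'][:3,:3]@(np.array([((l+q)/2-c['cx'])/f,(r-c['cy'])/f,1])*f*W/(q-l-b))+c['T'][:3,3];P.append((X-p)@R)
    P=np.array(P);sl=-(P[0,2]-P[1,2])/(P[0,0]-P[1,0]);return np.degrees(np.arctan(sl)).round(2),((-P[1,2]-sl*P[1,0])*1000).round(1)
p,R=st();c=optics.calibration('wrist');w=optics.get_image('wrist')[0:300,120:370,::-1].copy()
cv2.imwrite(f'pics/p{sys.argv[1]}.png',w)
for n in(2,3,4):
    if len(sys.argv)>2:
        a=cv2.resize(cv2.imread(f'pics/a{n}.png')[:,480:],(250,300),interpolation=cv2.INTER_AREA)
        print(n,[meas(a,c,p,R,b) for b in(0,-1,-2)],[meas(a,c,p,R,0,W) for W in (.0216,.0213)])
print('now',[meas(w,c,p,R,b) for b in(0,-1,-2)],meas(w,c,p,R,0,.0213))
E
python3 pitch.py 1 1
```

```text
time_s: 7.75
position: [0.5163, 0.2969, 0.0876]
tool_rot: [[0.982, 0.188, 0.001], [0.188, -0.982, 0.0], [0.001, -0.0, -1.0]]
ft_force: [0.8, -0.1, 0.1]
grip_width: 0.0217
gripper_force: 20.5
t 7.75 p [0.5163 0.2969 0.0876] yaw_x 10.82 y -79.18 w 0.0217 F [ 0.8 -0.1  0.1]
2 [(np.float64(5.81), np.float64(15.1)), (np.float64(5.45), np.float64(17.4)), (np.float64(5.1), np.float64(19.7))] [(np.float64(5.81), np.float64(17.3)), (np.float64(5.81), np.float64(18.9))]
3 [(np.float64(-18.39), np.float64(10.1)), (np.float64(-18.36), np.float64(13.3)), (np.float64(-18.34), np.float64(16.3))] [(np.float64(-18.39), np.float64(13.0)), (np.float64(-18.39), np.float64(15.1))]
4 [(np.float64(-10.19), np.float64(11.8)), (np.float64(-10.32), np.float64(14.6)), (np.float64(-10.45), np.float64(17.3))] [(np.float64(-10.19), np.float64(14.4)), (np.float64(-10.19), np.float64(16.3))]
now [(np.float64(-19.65), np.float64(10.5)), (np.float64(-19.59), np.float64(13.7)), (np.float64(-19.54), np.float64(16.7))] (np.float64(-19.65), np.float64(15.6))
```

```bash
python3 -m jog '[{"linear":[0,0,0.15],"roll":0},{"linear":[0,0,0.15],"roll":0},{"linear":[0,0,0.15],"roll":0},{"linear":[0,0,0.1],"roll":0},{"linear":[0,0,0.1],"roll":0},{"linear":[0,0,0.1],"roll":0},{"linear":[0,0,0.1],"roll":0},{"linear":[0,0,0.06],"roll":0},{"linear":[0,0,0],"roll":0},{"linear":[0,0,0],"roll":0}]'
python3 pitch.py 2
```

```text
time_s: 8.63
position: [0.5157, 0.2967, 0.0497]
tool_rot: [[0.982, 0.188, 0.0], [0.188, -0.982, 0.0], [0.0, -0.0, -1.0]]
ft_force: [0.3, -0.8, -0.4]
grip_width: 0.0215
gripper_force: 20.5
t 8.6333 p [0.5157 0.2967 0.0497] yaw_x 10.82 y -79.18 w 0.0215 F [ 0.3 -0.8 -0.4]
now [(np.float64(-12.87), np.float64(12.3)), (np.float64(-12.95), np.float64(15.2)), (np.float64(-13.03), np.float64(17.9))] (np.float64(-12.87), np.float64(16.9))
```

```bash
python3 -m jog '[{"linear":[0,0,0],"roll":0},{"linear":[0,0,0],"roll":0},{"linear":[0,0,0],"roll":0},{"linear":[0,0,0],"roll":0},{"linear":[0,0,-0.1],"roll":0},{"linear":[0,0,-0.4],"roll":0},{"linear":[0,0,-0.8],"roll":0.25},{"linear":[0,0,-0.8],"roll":0.25},{"linear":[0,0,-0.8],"roll":0},{"linear":[0,0,-0.5],"roll":0},{"linear":[0,0,-0.3],"roll":0},{"linear":[0,0,0],"roll":0}]' -1 120
python3 pitch.py 3
python3 - <<'E'
from h import *
p,R=st();c=optics.calibration('wrist');w=optics.get_image('wrist')[...,::-1]
cv2.imwrite('pics/w6.png',w)
E
```

```text
time_s: 9.68
position: [0.5162, 0.297, 0.2008]
tool_rot: [[0.989, 0.145, 0.005], [0.145, -0.989, 0.002], [0.005, -0.001, -1.0]]
ft_force: [-0.2, 0.5, -1.0]
grip_width: 0.0193
gripper_force: 119.9
t 9.6833 p [0.5162 0.297  0.2008] yaw_x 8.33 y -81.67 w 0.0193 F [-0.2  0.5 -1. ]
now [(np.float64(-14.36), np.float64(12.5)), (np.float64(-14.41), np.float64(15.4)), (np.float64(-14.46), np.float64(18.2))] (np.float64(-14.36), np.float64(17.2))
t 9.7333 p [0.5157 0.2968 0.1987] yaw_x 8.33 y -81.67 w 0.0193 F [-0.1 -0.2 -2.5]
```

View pics/w6.png

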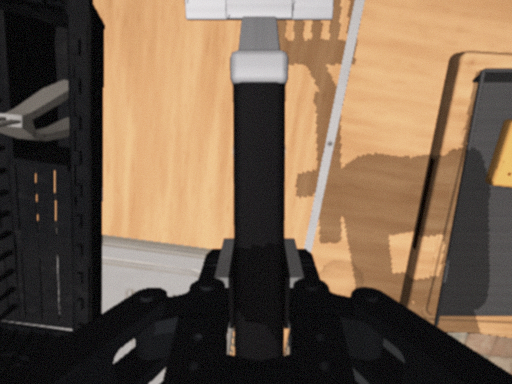

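The wrist view shows the turner centred in the fingers, with the heel edge at row 19 from column 187 to 332. I'll work out the heel offset and the pre-insertion pose.

Run:
```python
from h import *
p,R=st();c=optics.calibration('wrist');f=192/np.tan(np.radians(c['fov_y']/2))
Z=f*.076/145.5;X=c['T'][:3,:3]@(np.array([(259.5-c['cx'])/f,(19-c['cy'])/f,1])*Z)+c['T'][:3,3]
h=(X-p)@R;print('heel rel tcp',h, 'ray at z=-.050', )
z=p[2]-.047;print((ray('wrist',[(259.5,19)],z,c)[0]-p)@R)
th=np.radians(8.3);u=np.array([np.cos(th),np.sin(th)]);n=np.array([-u[1],u[0]]);S=np.array([.535,-.0702]);O=np.array([.6026,-.062])
print('oat in sheet',(O-S)@u,(O-S)@n)
for D in(.116,.113):
    tip=(O-S)@u-.042-.012
    t=O-u*((O-S)@u-tip+D+.095);print(D,t,rel(p,R,[*t,.125]))
```

```text
t 9.7833 p [0.5152 0.2966 0.1972] yaw_x 8.32 y -81.68 w 0.0192 F [ 0.1 -0.8 -2. ]
heel rel tcp [0.11145759 0.00031262 0.05039885] ray at z=-.050
[0.110807   0.00030382 0.04691411]
oat in sheet 0.0680756641892703 -0.001644367717300239
0.116 [ 0.34037567 -0.10025439] [-5.76  9.18  1.81]
0.113 [ 0.34334424 -0.09982132] [-5.68  9.18  1.81]
```

```bash
python3 -m jog '[{"linear":[-0.2,0.3,0],"roll":0},{"linear":[-0.4,0.68,0],"roll":0},{"linear":[-0.5,0.8,0],"roll":0},{"linear":[-0.5,0.8,0],"roll":0},{"linear":[-0.5,0.8,0],"roll":0},{"linear":[-0.5,0.8,0],"roll":0},{"linear":[-0.5,0.8,0],"roll":0},{"linear":[-0.5,0.8,0],"roll":0},{"linear":[-0.5,0.8,0],"roll":0},{"linear":[-0.5,0.8,0],"roll":0},{"linear":[-0.5,0.8,0],"roll":0},{"linear":[-0.4,0.6,0],"roll":0}]'
python3 -m jog '[{"linear":[-0.16,0.2,0.1],"roll":0},{"linear":[0,0,0.3],"roll":0},{"linear":[0,0,0.5],"roll":0},{"linear":[0,0,0.6],"roll":0},{"linear":[0,0,0.4],"roll":0},{"linear":[0,0,0.2],"roll":0},{"linear":[0,0,0],"roll":0},{"linear":[0,0,0],"roll":0}]'
python3 pitch.py 4
python3 - <<'E'
from h import *
p,R=st();print(rel(p,R,[.3443,-.0997,.078]))
t=optics.get_image('top')[...,::-1];s=optics.get_image('scene')[...,::-1]
cv2.imwrite('pics/a7.png',np.hstack([cv2.resize(t[160:300,220:380],(400,350),interpolation=2),cv2.resize(s[130:270,220:380],(400,350),interpolation=2)]))
E
```

```text
time_s: 10.78
position: [0.3469, -0.0841, 0.1967]
tool_rot: [[0.99, 0.144, -0.002], [0.144, -0.99, 0.001], [-0.002, -0.001, -1.0]]
ft_force: [1.2, 0.2, -1.2]
grip_width: 0.0193
gripper_force: 119.9
time_s: 11.45
position: [0.343, -0.0911, 0.1131]
tool_rot: [[0.989, 0.145, -0.002], [0.145, -0.989, 0.001], [-0.002, -0.002, -1.0]]
ft_force: [0.2, -1.0, -0.4]
grip_width: 0.019
gripper_force: 119.8
t 11.45 p [ 0.343  -0.0911  0.1131] yaw_x 8.32 y -81.68 w 0.019 F [ 0.2 -1.  -0.4]
now [(np.float64(-13.38), np.float64(11.3)), (np.float64(-13.46), np.float64(14.2)), (np.float64(-13.52), np.float64(17.0))] (np.float64(-13.38), np.float64(16.0))
t 11.5 p [ 0.3434 -0.0914  0.1137] yaw_x 8.33 y -81.67 w 0.0192 F [ 1.1  0.5 -1.6]
[-0.01  0.21  0.89]
```

View pics/a7.png

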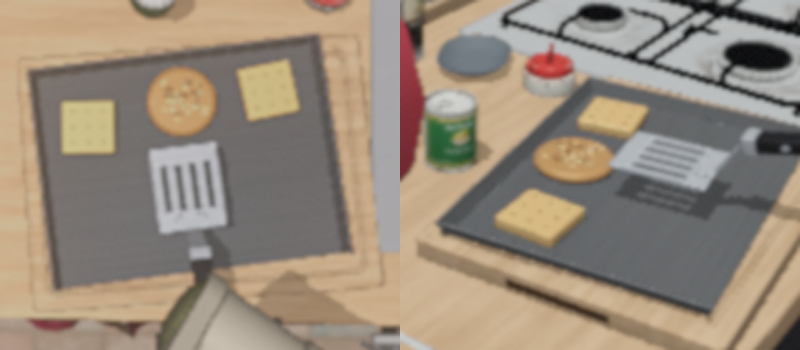

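The blade is now just short of the oatcake, with its centreline about 4 mm left of the oatcake's. I'll shift sideways and lower until the tip touches the sheet.

```bash
python3 -m jog '[{"linear":[0,0.06,0.2],"roll":0},{"linear":[0,0.06,0.2],"roll":0},{"linear":[0,0,0.2],"roll":0},{"linear":[0,0,0.15],"roll":0},{"linear":[0,0,0.1],"roll":0},{"linear":[0,0,0],"roll":0},{"linear":[0,0,0],"roll":0}]'
python3 -m jog '[{"linear":[0,0,0.05],"roll":0},{"linear":[0,0,0],"roll":0},{"linear":[0,0,0],"roll":0}]'
python3 -m jog '[{"linear":[0,0,0.05],"roll":0},{"linear":[0,0,0],"roll":0},{"linear":[0,0,0],"roll":0}]'
python3 pitch.py 5
```

```text
time_s: 12.18
position: [0.3443, -0.0962, 0.0799]
tool_rot: [[0.989, 0.145, 0.0], [0.145, -0.989, -0.0], [0.0, 0.0, -1.0]]
ft_force: [-0.0, 0.7, -2.1]
grip_width: 0.019
gripper_force: 119.9
time_s: 12.43
position: [0.3443, -0.0962, 0.0779]
tool_rot: [[0.989, 0.145, 0.0], [0.145, -0.989, -0.0], [0.0, 0.0, -1.0]]
ft_force: [0.5, 0.1, -1.6]
grip_width: 0.0193
gripper_force: 119.9
time_s: 12.68
position: [0.3442, -0.0962, 0.0757]
tool_rot: [[0.989, 0.145, -0.0], [0.145, -0.989, 0.0], [-0.0, -0.0, -1.0]]
ft_force: [1.0, -0.6, -2.7]
grip_width: 0.0193
gripper_force: 119.9
t 12.6833 p [ 0.3442 -0.0962  0.0757] yaw_x 8.32 y -81.68 w 0.0193 F [ 1.  -0.6 -2.7]
now [(np.float64(-13.83), np.float64(12.4)), (np.float64(-13.89), np.float64(15.3)), (np.float64(-13.95), np.float64(18.1))] (np.float64(-13.83), np.float64(17.1))
```

```bash
for i in 1; do python3 -m jog '[{"linear":[0,0,0.03],"roll":0},{"linear":[0,0,0],"roll":0},{"linear":[0,0,0],"roll":0}]' | grep -E 'pos|ft'
python3 -m jog '[{"linear":[0,0,0.03],"roll":0},{"linear":[0,0,0],"roll":0},{"linear":[0,0,0],"roll":0}]'| grep -E 'pos|ft'
python3 -m jog '[{"linear":[0,0,0.03],"roll":0},{"linear":[0,0,0],"roll":0},{"linear":[0,0,0],"roll":0}]'| grep -E 'pos|ft'; done
python3 pitch.py 6
```

```text
position: [0.3443, -0.0963, 0.0746]
ft_force: [-0.2, 0.9, 0.8]
position: [0.3443, -0.0963, 0.0734]
ft_force: [-2.1, 0.6, 4.8]
position: [0.3444, -0.0963, 0.0723]
ft_force: [-4.0, -1.2, 6.7]
t 13.4833 p [ 0.3444 -0.0963  0.0723] yaw_x 8.32 y -81.68 w 0.0193 F [-4.  -1.2  6.7]
now [(np.float64(-12.51), np.float64(12.3)), (np.float64(-12.6), np.float64(15.2)), (np.float64(-12.69), np.float64(18.0))] (np.float64(-12.51), np.float64(17.0))
```

Contact at 5 to 7 N with the blade flat. Now I'll slide forward.

```bash
python3 -m jog '[{"linear":[0.1,0,-0.01],"roll":0},{"linear":[0.1,0,0],"roll":0},{"linear":[0.1,0,0],"roll":0},{"linear":[0.1,0,0],"roll":0},{"linear":[0.1,0,0],"roll":0},{"linear":[0.1,0,0],"roll":0},{"linear":[0.1,0,0],"roll":0},{"linear":[0.1,0,0],"roll":0}]' | grep -E 'pos|ft'
python3 -m jog '[{"linear":[0.1,0,0],"roll":0},{"linear":[0.1,0,0],"roll":0},{"linear":[0.1,0,0],"roll":0},{"linear":[0.1,0,0],"roll":0},{"linear":[0.1,0,0],"roll":0},{"linear":[0.1,0,0],"roll":0}]' | grep -E 'pos|ft'
python3 pitch.py 7
python3 - <<'E'
from h import *
t=optics.get_image('top')[...,::-1];s=optics.get_image('scene')[...,::-1]
cv2.imwrite('pics/a8.png',np.hstack([cv2.resize(t[160:300,220:380],(400,350),interpolation=2),cv2.resize(s[130:270,220:380],(400,350),interpolation=2)]))
E
```

```text
position: [0.3753, -0.0914, 0.0726]
ft_force: [-8.5, -1.1, 9.4]
position: [0.3996, -0.0881, 0.0727]
ft_force: [-4.5, -1.3, 7.7]
t 14.7 p [ 0.3996 -0.0881  0.0727] yaw_x 8.33 y -81.67 w 0.0198 F [-4.5 -1.3  7.7]
now [(np.float64(-10.69), np.float64(11.9)), (np.float64(-10.82), np.float64(14.8)), (np.float64(-10.93), np.float64(17.5))] (np.float64(-10.69), np.float64(16.5))
```

View pics/a8.png

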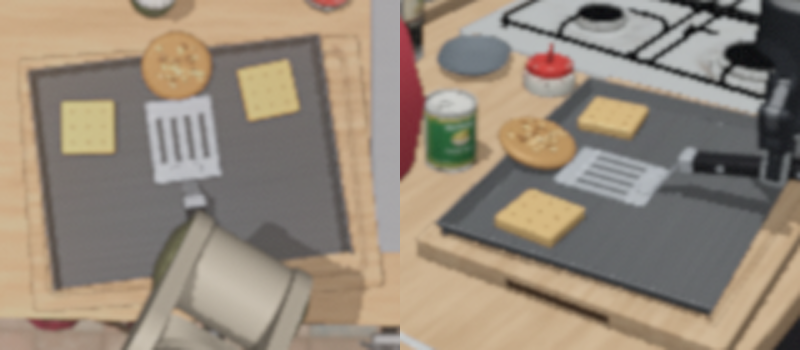

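The blade has become slightly nose-up, so its front edge pushed the oatcake against the far lip, where it now overlaps (crop centre (177,65)). I'll back off and look again before re-pitching.

```bash
python3 -m jog '[{"linear":[-0.1,0,-0.02],"roll":0},{"linear":[-0.15,0,-0.02],"roll":0},{"linear":[-0.2,0,-0.02],"roll":0},{"linear":[-0.2,0,0],"roll":0},{"linear":[-0.2,0,0],"roll":0},{"linear":[-0.15,0,0],"roll":0},{"linear":[0,0,0],"roll":0},{"linear":[0,0,0],"roll":0}]' | grep -E 'pos|ft'
python3 - <<'E'
from h import *
t=optics.get_image('top')[...,::-1];s=optics.get_image('scene')[...,::-1]
cv2.imwrite('pics/top9.png',t)
cv2.imwrite('pics/a9.png',np.hstack([cv2.resize(t[160:230,260:340],(400,350),interpolation=2),cv2.resize(s[150:220,240:320],(400,350),interpolation=2)]))
E
```

```text
position: [0.3594, -0.0939, 0.0749]
ft_force: [-1.1, -0.4, 0.5]
```

View pics/a9.png

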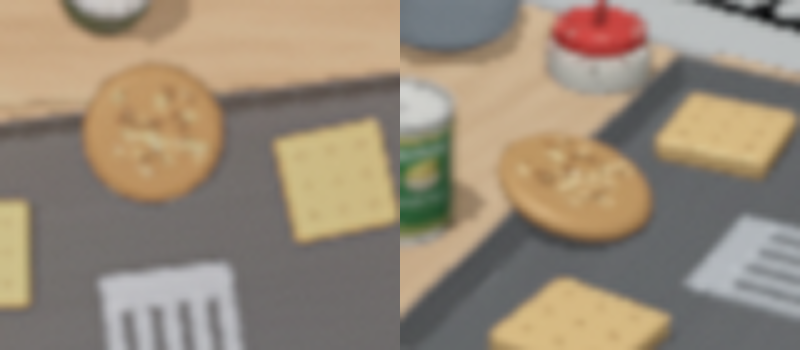

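The oatcake is tilted: its far edge rests over the lip crest and its near edge is on the sheet. I'll measure the oatcake, tin and timer so I can nudge it back with the blade's side edge from behind.

Run:
```python
from h import *
b=cv2.imread('pics/top9.png');im=cv2.cvtColor(b,cv2.COLOR_BGR2HSV);g=cv2.imread('pics/top0.png');h0=cv2.cvtColor(g,cv2.COLOR_BGR2HSV)
th=np.radians(8.3);u=np.array([np.cos(th),np.sin(th)]);n=np.array([-u[1],u[0]]);S=np.array([.535,-.0702])
fr=lambda w:np.round([(w[:2]-S)@u*1000,(w[:2]-S)@n*1000],1)
m=np.zeros((384,512),np.uint8);q=im[165:202,268:312];m[165:202,268:312]=((q[...,1]>105)&(q[...,2]>110))*255
C=max(cv2.findContours(m,0,2)[0],key=cv2.contourArea)[:,0]
print('px bbox',C.min(0),C.max(0))
for name,r in(('near',C[C[:,1].argmax()]),('far',C[C[:,1].argmin()]),('l',C[C[:,0].argmin()]),('r',C[C[:,0].argmax()])):print(name,r,[fr(ray('top',[r],z)[0]) for z in(.030,.042,.052)])
# colors around lip region for debug
print(im[165:200:2,290].tolist())
# tin: bright/grey lid & green ; timer red top
for nm,(x0,x1,y0,y1) in {'tin':(265,300,140,172),'timer':(335,370,138,170)}.items():
    q=h0[y0:y1,x0:x1].astype(int)
    wood=(abs(q[...,0]-16)<6)&(q[...,1]>55)&(q[...,2]>120)
    k=cv2.morphologyEx((~wood).astype(np.uint8),cv2.MORPH_OPEN,np.ones((3,3)));D=max(cv2.findContours(k,0,2)[0],key=cv2.contourArea)[:,0]+[x0,y0]
    print(nm,D.min(0),D.max(0))
    for z in(.0,.05,.072):
        (cx,cy),r=cv2.minEnclosingCircle(ray('top',D,z)[:,:2].astype(np.float32));print(z,fr(np.array([cx,cy])),r)
```

```text
px bbox [277 173] [303 199]
near [287 199] [array([74.4, 13.1]), array([73.2, 13.9]), array([72.1, 14.7])]
far [287 173] [array([151.8,   2.7]), array([149.9,   3.7]), array([148.3,   4.5])]
l [277 183] [array([125.6,  36.2]), array([123.9,  36.9]), array([122.5,  37.5])]
r [303 190] [array([ 95.2, -37.6]), array([ 93.7, -36.3]), array([ 92.5, -35.2])]
[[15, 90, 162], [15, 88, 166], [16, 85, 196], [16, 85, 198], [16, 117, 183], [16, 120, 192], [16, 119, 191], [17, 112, 192], [17, 113, 192], [16, 118, 182], [17, 115, 169], [21, 78, 197], [18, 92, 188], [16, 122, 174], [17, 112, 185], [16, 113, 187], [16, 123, 187], [15, 121, 162]]
tin [272 144] [291 166]
0.0 [214.3   9.6] 0.03532512113451958
0.05 [204.2  13.3] 0.034087829291820526
0.072 [199.7  14.9] 0.033543411642313004
timer [341 143] [361 163]
0.0 [ 194.1 -201.4] 0.03285479173064232
0.05 [ 184.7 -190.3] 0.03170430287718773
0.072 [ 180.6 -185.4] 0.031197993084788322
```

```bash
python3 -m jog '[{"linear":[0,0,-0.3],"roll":0},{"linear":[0,0,-0.6],"roll":0},{"linear":[0,0,-0.6],"roll":-1},{"linear":[0,0,-0.6],"roll":-1},{"linear":[0,0,-0.4],"roll":-1},{"linear":[0,0,0],"roll":-1},{"linear":[0,0,0],"roll":-1},{"linear":[0,0,0],"roll":-1},{"linear":[0,0,0],"roll":-1},{"linear":[0,0,0],"roll":-1},{"linear":[0,0,0],"roll":-1},{"linear":[0,0,0],"roll":-1}]' |grep -E 'pos|time'
python3 -m jog '[{"linear":[0,0,0],"roll":-1},{"linear":[0,0,0],"roll":-1},{"linear":[0,0,0],"roll":0},{"linear":[0,0,0],"roll":0}]' |grep -E 'pos|time'
python3 pitch.py 8
python3 - <<'E'
from h import *
p,R=st();print(np.round(env.observe()['q'],1));print(rel(p,R,[.6529,-.2683,.16]))
E
```

```text
time_s: 16.62
position: [0.3602, -0.0938, 0.1747]
time_s: 16.95
position: [0.3602, -0.0938, 0.1748]
t 16.95 p [ 0.3602 -0.0938  0.1748] yaw_x 68.19 y -21.81 w 0.0196 F [-0.7  0.  -2.4]
now [(np.float64(-15.45), np.float64(14.1)), (np.float64(-15.48), np.float64(17.0)), (np.float64(-15.51), np.float64(19.7))] (np.float64(-15.45), np.float64(18.8))
t 17.0 p [ 0.3601 -0.0938  0.1748] yaw_x 68.18 y -21.82 w 0.0193 F [-0.2 -0.3 -1.2]
[-33.    7.4 105.3  -0.   67.3 -11.2]
[-1.33  8.42  0.37]
```

```bash
python3 -m jog '[{"linear":[-0.06,0.4,0],"roll":0},{"linear":[-0.12,0.8,0],"roll":0},{"linear":[-0.14,0.9,0],"roll":0},{"linear":[-0.14,0.9,0],"roll":0},{"linear":[-0.14,0.9,0],"roll":0},{"linear":[-0.14,0.9,0],"roll":0},{"linear":[-0.14,0.9,0],"roll":0},{"linear":[-0.14,0.9,0],"roll":0},{"linear":[-0.14,0.9,0],"roll":0},{"linear":[-0.1,0.6,0],"roll":0},{"linear":[-0.07,0.32,0],"roll":0},{"linear":[0,0,0],"roll":0}]' |grep -E 'pos|time'
python3 pitch.py 9
python3 - <<'E'
from h import *
p,R=st();print(rel(p,R,[.6529,-.2683,.102]))
c=optics.calibration('wrist')
t=optics.get_image('top')[...,::-1];cv2.imwrite('pics/top10.png',t)
h=cv2.cvtColor(t,cv2.COLOR_BGR2HSV)
# steel blade: low sat & bright
q=((h[...,1]<35)&(h[...,2]>135)).astype(np.uint8)*255;k=np.zeros_like(q);k[130:230,270:350]=q[130:230,270:350];k=cv2.morphologyEx(k,cv2.MORPH_CLOSE,np.ones((7,7)))
th=np.radians(8.3);u=np.array([np.cos(th),np.sin(th)]);n=np.array([-u[1],u[0]]);S=np.array([.535,-.0702])
for C in cv2.findContours(k,0,2)[0]:
    if cv2.contourArea(C)>60:
        W=ray('top',C[:,0],p[2]-.05)[:,:2]-S;W=np.c_[W@u,W@n]*1000;r=cv2.minAreaRect(W.astype(np.float32));print(cv2.contourArea(C),r,cv2.boxPoints(r).round(0).tolist())
E
```

```text
time_s: 18.0
position: [0.6548, -0.269, 0.173]
t 18.0 p [ 0.6548 -0.269   0.173 ] yaw_x 68.17 y -21.83 w 0.0193 F [-0.3  1.2 -2.4]
now [(np.float64(-10.17), np.float64(9.5)), (np.float64(-10.3), np.float64(12.4)), (np.float64(-10.43), np.float64(15.3))] (np.float64(-10.17), np.float64(14.2))
t 18.05 p [ 0.6537 -0.2681  0.1734] yaw_x 68.21 y -21.79 w 0.0187 F [-1.  -0.3 -1.2]
[-0.01 -0.01  1.79]
1209.0 ((175.9686279296875, -59.86773681640625), (206.7421112060547, 84.32212829589844), 66.28955841064453) [[96.0, -138.0], [173.0, -171.0], [256.0, 18.0], [179.0, 52.0]]
```

```bash
python3 -m jog '[{"linear":[0,0,0.3],"roll":0},{"linear":[0,0,0.5],"roll":0},{"linear":[0,0,0.5],"roll":0},{"linear":[0,0,0.3],"roll":0},{"linear":[0,0,0.15],"roll":0},{"linear":[0,0,0],"roll":0},{"linear":[0,0,0],"roll":0}]' |grep -E 'pos|ft'
cat > oat.py <<'E'
from h import *
import sys
t=optics.get_image('top')[...,::-1];cv2.imwrite(f'pics/top{sys.argv[1]}.png',t);h=cv2.cvtColor(t,cv2.COLOR_BGR2HSV)
th=np.radians(8.3);u=np.array([np.cos(th),np.sin(th)]);n=np.array([-u[1],u[0]]);S=np.array([.535,-.0702])
fr=lambda w:np.round([(w[:2]-S)@u*1000,(w[:2]-S)@n*1000],1)
m=np.zeros((384,512),np.uint8);q=h[160:225,238:350];m[160:225,238:350]=((q[...,1]>100)&(q[...,2]>110)&(q[...,0]<22))*255
m=cv2.morphologyEx(m,cv2.MORPH_OPEN,np.ones((3,3)))
for C in cv2.findContours(m,0,2)[0]:
    if cv2.contourArea(C)>150:
        W=ray('top',C[:,0],.036 if len(sys.argv)<3 else float(sys.argv[2]))[:,:2]-S;W=np.c_[W@u,W@n]*1000;print(cv2.contourArea(C),'c',np.round(cv2.minEnclosingCircle(W.astype(np.float32))[0],1),'x',W[:,0].min().round(1),W[:,0].max().round(1),'y',W[:,1].min().round(1),W[:,1].max().round(1))
E
python3 oat.py 11
python3 -m jog '[{"linear":[-0.05,-0.09,0],"roll":0},{"linear":[-0.05,-0.09,0],"roll":0},{"linear":[-0.05,-0.09,0],"roll":0},{"linear":[-0.05,-0.09,0],"roll":0},{"linear":[0,0,0],"roll":0}]' |grep -E 'pos|ft'
python3 oat.py 12
```

```text
position: [0.6533, -0.2675, 0.1059]
ft_force: [0.5, -0.7, -1.8]
492.0 c [111.7  -1.3] x 71.6 151.2 y -40.6 39.3
position: [0.6362, -0.2701, 0.1053]
ft_force: [0.3, -0.8, -2.1]
537.0 c [110.9  -1.1] x 71.6 151.2 y -40.6 39.3
```

```bash
cat > cmap.py <<'E'
import cv2,numpy as np,sys
h=cv2.cvtColor(cv2.imread(sys.argv[1]),cv2.COLOR_BGR2HSV).astype(int)
y0,y1,x0,x1=map(int,sys.argv[2:6])
for y in range(y0,y1,2):
    print(y,''.join('O' if s>98 and v>110 and hh<22 else 'B' if s<40 and v>140 else '#' if v<135 and s<60 else 'w' if s>55 else '.' for hh,s,v in h[y,x0:x1]))
E
python3 cmap.py pics/top11.png 140 224 262 350;python3 cmap.py pics/top12.png 140 224 262 350
```

```text
140 wwwwwwwwwwwwwwwwwwwwwwwwwwwwwwwwwwwwwwwwwwwwwwwwwwwwwwwwwwwwwwwwwwwwwwwwwwwwwwwwwwwwwwww
142 wwwwwwwwwwwwwwwwwwwwwwwwwwwwwwwwwwwwwwwwwwwwwwwwwwwwwwwwwwwwwwwwwwwwwwwwwwwwwwwwwwwwwwww
144 wwwwwwwwwwwwwwwwww.BBB.wwwwwwwwwwwwwwwwwwwwwwwwwwwwwwwwwwwwwwwwwwwwwwwwwwwwwwwwwwwwwOOOO
146 wwwwwwwwwwwwww.BBBBBBBBBBBwwwwwwwwwwwwww.BBB..wwwwwwwwwwwwwwwwwwwwwwwwwwwwwwwwwwwOOOOOOO
148 wwwwwwwwwwwwBBBBBBBBBBBBBBB.wwwwwwwwwww.BBBBBBBBB.wwwwwwwwwwwwwwwwwwwwwwwwwwwwwwwOOOOOOO
150 wwwwwwwwwwwBBBBBBBBBBBBBBBBBBwwwwwwwwwwBBBBBBBBBBBBBBB..wwwwwwwwwwwwwwwwwwwwwwwwOOOOOOOO
152 wwwwwwwwww.BBBBBBBBBBBBBBBBBBBwwwwwwwwBBBBBBBB.wwwBBBBBBBBB..wwwwwwwwwwwwwwwwwwOOOOOOOOO
154 wwwwwwwwww.BBBBBBBBBBBBBBBBBB.wwwwwwwBBBBBBBBBBBBB.wwwwBBBBBBBBB.wwwwwwwwwwwwwwwOOOOOOOO
156 wwwwwwwwww.BBBBBBBBBBBBBBBBBB.wwwwwwBBBBBBBBBBBBBBBBBBB.wwwwBBBBBBBBB.wwwwwwwwwwwOOOOOOO
158 wwwwwwwwwww.BBBBBBBBBBBBBBBBBwwwwwwBBBBBBBBBB.wwwwBBBBBBBBBB..BBBBBBBBBwwwwwwwwwwOOOOOOO
160 wwwwwwwwwww##BBBBBBBBBBBBBB.wwwwww.BBBBBBBBBBBBBBB.wwwwBBBBBBBBBBBBBBB.wwwwwwwwww.wOOOOO
162 wwwwwwwwwwwww##.BBBBBBBB.##wwwwww.BBBBBBBB.ww.BBBBBBBBB.www.BBBBBBBBBBwww
[... 6011 characters left out ...]
##################wwww###########################
210 wwww###################################################################################.
212 wwww##################################################################################..
214 wwwww#################################################################################..
216 wwwww################################################################################..B
218 wwwww###############################################################################.BBB
220 wwwww#############################################################################..BBBB
222 #################################################################################.BBBBBB
```

```bash
python3 -m jog '[{"linear":[0.05,0.09,0],"roll":0},{"linear":[0.05,0.09,0],"roll":0},{"linear":[0.05,0.09,0],"roll":0},{"linear":[0,0,0.12],"roll":0},{"linear":[0,0,0],"roll":0},{"linear":[-0.05,-0.09,0],"roll":0},{"linear":[-0.05,-0.09,0],"roll":0},{"linear":[-0.05,-0.09,0],"roll":0},{"linear":[-0.05,-0.09,0],"roll":0},{"linear":[0,0,0],"roll":0}]' |grep -E 'time|pos|ft'
python3 oat.py 13
python3 -m jog '[{"linear":[-0.05,-0.09,0],"roll":0},{"linear":[-0.05,-0.09,0],"roll":0},{"linear":[0,0,0],"roll":0}]' |grep -E 'time|pos|ft'
python3 oat.py 14;python3 cmap.py pics/top14.png 164 208 262 330
```

```text
time_s: 20.03
position: [0.6321, -0.2707, 0.1004]
ft_force: [-0.1, 0.1, -2.1]
460.5 c [104.1   1. ] x 63.2 144.5 y -39.4 40.4
time_s: 20.33
position: [0.6242, -0.2715, 0.1002]
ft_force: [0.5, 0.4, -1.2]
443.5 c [101.4   2.2] x 60.2 141.5 y -38.6 42.6
164 wwwwwwwwwwwwwwwww######wwwwwwwwwwwwwwwBBBBBBBBBBBBB.wwww.BBBBBBBB.ww
166 wwwwwwwwwwwwwwwwwwwwwwwwwwwwwwwwwwwww.BBBBBBBBBBBBBBBBB..www.BBBBBBB
168 wwwwwwwwwwwwwwwwwwwwwwwwwwwwwwwwwwww.BBBBBBBBB.wwwwBBBBBBBBBB.wBBBBB
170 wwwwwwwwwwwwwwwwwwwwwwwwwwwwwwwwwwwwBBBBBBBBBBBBBBBwwww.BBBBBBBBBBBB
172 wwwwwwwwwwwwwwwwwwwwwwwwwwwwwwwwwwwBBBBBBBB.w.BBBBBBBBB.wwww.BBBBBBB
174 wwwwwwwwwwwwwwwwwwwwwwwwwwwwwwwwwwBBBBBBBBBBBB.www.BBBBBBBBBBBBBBBBB
176 wwwwwwwwwwwwwwwwwwwwwwwwwOOOOOOOwBBBBBBBBBBBBBBBBB.www.BBBBBBBBBBBBB
178 wwwwwwwwwwwwwwwwwwwwwOOOOOOOOOOOwBBBBBBBBB..##.BBBBBBBBB###BBBBBBBBB
180 wwwwwwwwwwwwwwwwwwOOOOOOOOOOOOOOOOww.BBBBBBBBB#####.BBBBBBBBBBBBBBBB
182 wwwwwwwwwwwwwwwwwOOOwwwOOOOOOOOOOOOOOOOw.BBBBBBBBBB####.BBBBBBBBBBB#
184 ##############wOOOOOOOOOOOOOOwwOOOOOOOOOOw###.BBBBBBBBBBBBBBBBBBBB#w
186 ##############wOOOOOOOOOOOOOOOOOOOOOOOOOOO########.BBBBBBBBBBBBBBwww
188 ##############wOOOOOOOOOOOOOOOOOOOOOOOOOOOw##########ww.BBBBBBBBwwww
190 ##############OOOOOOOOwwwwwwwOOOOOOOOOOOOOw##########wwwwwww.BBwwwww
192 ##############wOOOOOOOOOOOOwwwwwwOwwwOOOOOw##########wwwwwwwwwwwwwww
194 ##############wOOOOOOOOOOOOOOOOOOOOOwwwOOw###########wwwwwwwwwwwwwww
196 ###############wOOOOOOOOOOOOOOOOOOOOOOOOw#############wwwwwwwwwwwwww
198 ################wOOOOOOOOOOOOOOOOOOOOOOw##############wOwwwwwwwwwwww
200 wwww##############wOOOOOOOOOOOOOOOOOOw#################wwwwwwwwwwwww
202 wwwww###############wwOOOOOOOOOOOOww###################wOwwwwwwwwwww
204 wwwww######################www##########################wwwwwwwwwwww
206 wwww####################################################wOwwwwwOwwww
```

The nudge works: the oatcake has moved from x = 111 to 101 mm, so I'll keep going.

```bash
python3 -m jog '[{"linear":[-0.05,-0.09,0],"roll":0},{"linear":[-0.05,-0.09,0],"roll":0},{"linear":[-0.05,-0.09,0],"roll":0},{"linear":[0,0,0],"roll":0}]' |grep -E 'time|pos|ft'
python3 oat.py 15;
python3 -m jog '[{"linear":[-0.05,-0.09,0],"roll":0},{"linear":[-0.05,-0.09,0],"roll":0},{"linear":[-0.05,-0.09,0],"roll":0},{"linear":[0,0,0],"roll":0}]' |grep -E 'time|pos|ft'
python3 oat.py 16;python3 cmap.py pics/top16.png 168 214 262 330
```

```text
time_s: 20.72
position: [0.6118, -0.2731, 0.1001]
ft_force: [0.2, -0.4, -1.4]
412.0 c [100.7   2.6] x 59.9 141.9 y -37.8 42.6
time_s: 21.1
position: [0.5995, -0.2748, 0.1001]
ft_force: [0.5, -0.1, -1.0]
393.0 c [100.4   1.9] x 59.9 141.5 y -25.7 42.6
168 wwwwwwwwwwwwwwwwwwwwwwwwwwwwwwwwwwwwwwwwwBBBBBBBBBBBBBB..wwwwwwwwwww
170 wwwwwwwwwwwwwwwwwwwwwwwwwwwwwwwwwwwwwwwwBBBBBBBBBwwBBBBBBBBB..wwwwww
172 wwwwwwwwwwwwwwwwwwwwwwwwwwwwwwwwwwwwwww.BBBBBBBBBBB.wwwwBBBBBBBBB..w
174 wwwwwwwwwwwwwwwwwwwwwwwwwwwwwwwwwwwwww.BBBBBBBBBBBBBBBB..wwwwBBBBBBB
176 wwwwwwwwwwwwwwwwwwwwwwwwwOOOOOOwwwwwwwBBBBBBBBBwww.BBBBBBBBBBB.#.BBB
178 wwwwwwwwwwwwwwwwwwwwwOOOOOOOOOOOOOOOwBBBBBBBBBBBBBB.#####BBBBBBBBBBB
180 wwwwwwwwwwwwwwwwwwOOOOOOOOOOOOOOOOOwBBBBBBBB###BBBBBBBBB#####.BBBBBB
182 wwwwwwwwwwwwwwwwwOOOwwwOOOOOOOOOOOw.BBBBBBBBBB#####.BBBBBBBBBBBBBBBB
184 ##############wOOOOOOOOOOOOOOwwOOOwBBBBBBBBBBBBBBBB.####BBBBBBBBBBBB
186 ##############wOOOOOOOOOOOOOOOOOOwBBBBBBBB####.BBBBBBBBB..w.BBBBBBBB
188 ##############wOOOOOOOOOOOOOOOOOOOww.BBBBBBBBB#####BBBBBBBBBBBBBBBBB
190 ##############OOOOOOOOwwwwwwwOOOOOOOOOOwwBBBBBBBBBB##www.BBBBBBBBBBB
192 ##############wOOOOOOOOOOOwwwwwOOOwwwOOOOOw###BBBBBBBBB.wwBBBBBBBBBw
194 ##############wOOOOOOOOOwOOOOOwwOOOwwwwOOw########.BBBBBBBBBBBBBBBww
196 ###############wOOOOOOOOOOOOOOOOOOOOOOOOO#############..BBBBBBBBB.ww
198 ################wOOOOOOOOOOOOOOOOOOOOOOw##############wOwwww.BBB.www
200 wwww##############wOOOOOOOOOOOOOOOOOOw#################wwwwwwwwwwwww
202 wwww################wwOOOOOOOOOOOOww###################wOwwwwwwwwwww
204 wwww######################wwwww#########################wwwwwwwwwwww
206 wwwww###################################################wOwwwwwOwwww
208 wwww#####################################################wwww#######
210 wwwww###############################################################
212 wwwww###############################################################
```

```bash
python3 -m jog '[{"linear":[0,0,-0.1],"roll":0},{"linear":[0.15,0.26,0],"roll":0},{"linear":[0.2,0.35,0],"roll":0},{"linear":[0.15,0.26,0],"roll":0},{"linear":[0,0,0],"roll":0},{"linear":[0,0,0.2],"roll":0},{"linear":[0,0,0],"roll":0},{"linear":[-0.05,-0.09,0],"roll":0},{"linear":[-0.05,-0.09,0],"roll":0},{"linear":[-0.05,-0.09,0],"roll":0},{"linear":[0,0,0],"roll":0}]' |grep -E 'time|pos|ft'
python3 oat.py 17
python3 -m jog '[{"linear":[-0.05,-0.09,0],"roll":0},{"linear":[-0.05,-0.09,0],"roll":0},{"linear":[-0.05,-0.09,0],"roll":0},{"linear":[-0.05,-0.09,0],"roll":0},{"linear":[0,0,0],"roll":0}]' |grep -E 'time|pos|ft'
python3 oat.py 18;python3 cmap.py pics/top18.png 168 214 262 330
```

```text
time_s: 22.07
position: [0.6268, -0.2709, 0.0966]
ft_force: [0.7, 0.7, -1.8]
446.5 c [97.3  2.5] x 56.9 136.7 y -37.8 43.4
time_s: 22.53
position: [0.6106, -0.2727, 0.0962]
ft_force: [-0.3, -0.0, -0.0]
454.0 c [89.2  5. ] x 48.5 130.0 y -36.2 44.9
168 wwwwwwwwwwwwwwwwwwwwwwwwwwwwwwwwwwwwwwwBBBBBBBBBB.wwwwBBBBBBBBB..www
170 wwwwwwwwwwwwwwwwwwwwwwwwwwwwwwwwwwwwwwBBBBBBBBBBBBBBB..wwww.BBBBBBBB
172 wwwwwwwwwwwwwwwwwwwwwwwwwwwwwwwwwwwwwBBBBBBBBBwwwBBBBBBBBBB.www.BBBB
174 wwwwwwwwwwwwwwwwwwwwwwwwwwwwwwwwwwww.BBBBBBBBBBBB.wwww.BBBBBBBBBBBBB
176 wwwwwwwwwwwwwwwwwwwwwwwwwwwwwwwwwww.BBBBBBBBBBBBBBBBB..ww##.BBBBBBBB
178 wwwwwwwwwwwwwwwwwwwwwwwwwwwwwwwwww.BBBBBBBBBB.###.BBBBBBBBB###BBBBBB
180 wwwwwwwwwwwwwwwwwwwwwwwwwOOOOOwwwBBBBBBBBBBBBBBBB#####.BBBBBBBBBBBBB
182 wwwwwwwwwwwwwwww##wwOOOOOOOOOOOOwBBBBBBBB###.BBBBBBBBB#####BBBBBBBBB
184 ################wOOOOOOOOOOOOOOOOw.BBBBBBBBB.####.BBBBBBBBBBBBBBBBBB
186 ###############wOOOOwwwOOOOOOOOOOOOOOOwBBBBBBBBBB#####BBBBBBBBBBBBBB
188 ##############wOOOOOOOOOOOOOOwwwOOOOOOOOw###BBBBBBBBBBwww.BBBBBBBBww
190 ##############wOOOOOOOOOOOOOOOOOOOOOOOOOOw#######BBBBBBBBBBBBBBBB.ww
192 #############wOOOOOOOOOOOwOOOOOOOOwwOOOOOO###########BBBBBBBBBBBBwww
194 #############wOOOOOOOOwwwwwwwOOOOOOOOOOOOO###########wwwww.BBBBBwwww
196 #############wOOOOOOOOOOOOOwwwwwwOOOOOOOOw############wwwwwwwwwwwwww
198 ##############wOOOOOOOOOOOOOOOwOOOOwwwOOOw############wOwwwwwwwwwwww
200 wwww###########OOOOOOOOOOOOOOOOOOOOOOOOOw##############wwwwwwwwwwwww
202 wwww############wOOOOOOOOOOOOOOOOOOOOOOw###############wOwwwwwwwwwww
204 wwwww#############wOOOOOOOOOOOOOOOOOOw##################wwwwwwwwwwww
206 wwwww###############wwOOOOOOOOOOOOw#####################wOwwwwwwwwww
208 wwwww#####################www############################wwww#######
210 wwwww###############################################################
212 wwwww###############################################################
```

```bash
python3 -m jog '[{"linear":[-0.05,-0.09,0],"roll":0},{"linear":[-0.05,-0.09,0],"roll":0},{"linear":[-0.05,-0.09,0],"roll":0},{"linear":[0,0,0],"roll":0}]' |grep -E 'time|pos|ft'
python3 oat.py 19
python3 -m jog '[{"linear":[-0.05,-0.09,0],"roll":0},{"linear":[-0.05,-0.09,0],"roll":0},{"linear":[-0.05,-0.09,0],"roll":0},{"linear":[0,0,0],"roll":0}]' |grep -E 'time|pos|ft'
python3 oat.py 20
```

```text
time_s: 22.92
position: [0.5984, -0.2743, 0.0961]
ft_force: [-0.5, -0.4, -1.9]
488.0 c [89.2  5.1] x 48.5 130.0 y -33.2 44.9
time_s: 23.3
position: [0.5862, -0.2759, 0.0962]
ft_force: [-0.5, -0.6, -1.7]
348.5 c [89.3  4.7] x 48.5 130.0 y -24.1 44.9
```

```bash
python3 -m jog '[{"linear":[0,0,-0.5],"roll":0},{"linear":[0,0,-0.8],"roll":0},{"linear":[0,0,-0.6],"roll":1},{"linear":[0,0,0],"roll":1},{"linear":[0,0,0],"roll":1},{"linear":[0,0,0],"roll":1},{"linear":[0,0,0],"roll":1},{"linear":[0,0,0],"roll":1},{"linear":[0,0,0],"roll":1},{"linear":[0,0,0],"roll":1},{"linear":[0,0,0],"roll":1},{"linear":[0,0,0],"roll":1}]' |grep -E 'time|pos'
python3 -m jog '[{"linear":[0,0,0],"roll":1},{"linear":[0,0,0],"roll":1},{"linear":[0,0,0],"roll":0}]' |grep -E 'time|pos'
python3 - <<'E'
from h import *
p,R=st();print(rel(p,R,[.3667,-.0871,.11]))
E
```

```text
time_s: 24.35
position: [0.587, -0.2757, 0.1721]
time_s: 24.6
position: [0.5869, -0.2757, 0.1721]
t 24.6 p [ 0.5869 -0.2757  0.1721] yaw_x 8.15 y -81.85 w 0.0192 F [-1.   0.5 -1. ]
[-4.78 -5.45  1.55]
```

```bash
python3 -m jog '[{"linear":[-0.3,-0.34,0],"roll":0},{"linear":[-0.6,-0.68,0],"roll":0},{"linear":[-0.6,-0.68,0],"roll":0},{"linear":[-0.6,-0.68,0],"roll":0},{"linear":[-0.6,-0.68,0],"roll":0},{"linear":[-0.6,-0.68,0],"roll":0},{"linear":[-0.6,-0.68,0],"roll":0},{"linear":[-0.6,-0.68,0.2],"roll":0},{"linear":[-0.3,-0.34,0.5],"roll":0},{"linear":[0,0,0.5],"roll":0},{"linear":[0,0,0.3],"roll":0},{"linear":[0,0,0],"roll":0}]' |grep -E 'time|pos'
python3 pitch.py 10; python3 oat.py 21; python3 cmap.py pics/top21.png 174 236 255 330
python3 - <<'E'
from h import *
p,R=st();print(rel(p,R,[.3667,-.0871,.08]))
E
```

```text
time_s: 25.6
position: [0.3645, -0.0876, 0.1109]
t 25.6 p [ 0.3645 -0.0876  0.1109] yaw_x 8.48 y -81.52 w 0.019 F [-0.2  0.2 -2.1]
now [(np.float64(-9.28), np.float64(8.1)), (np.float64(-9.44), np.float64(11.1)), (np.float64(-9.58), np.float64(13.9))] (np.float64(-9.28), np.float64(12.8))
427.0 c [89.6  4.9] x 48.5 130.0 y -36.2 44.9
174 wwwwwwwwwwwwwwwwwwwwwwwwwwwwwwwwwwwwwwwwwwwwwwwwwwwwwwwwwwwwwwwwwwwwwwwwwww
176 wwwwwwwwwwwwwwwwwwwwwwwwwwwwwwwwwwwwwwwwwwwwwwwwwwwwwwwwwwwwwwwwwwwwwww####
178 wwwwwwwwwwwwwwwwwwwwwwwwwwwwwwwwwwwwwwwwwwwwwwwwwwwwww#####################
180 wwwwwwwwwwwwwwwwwwwwwwwwwwwwwwwOOOOOOwwww##################################
182 wwwwwwwwwwwwwwwwwwwwwww##wwOOOOOOOOOOOOOOOOw###############################
184 wwwwwww################wOOOOOOOOOOOOOOOOOOOOOw###########################.w
186 ######################wOOOOwwwOOOOOOOOOOOOOOOOw################wwwwwwwwwwww
188 #####################wOOOOOOOOOOOOOOwwwOOOOOOOOO###########wwwwwwwwwwwwwwww
190 #####################OOOOOOOOwwOOOOOOOOOOOOOOOOOw###########wwwwwwwwwwwwwww
192 ####################wOOOOOOOOOOwwOOOOOOO
[... 1118 characters left out ...]
BB##BBBB##BBBB#######################
222 ########################BBBB.#BBBB##BBBB##BBBB##BBBB#######################
224 ########################BBBBB##BBBB##BBB.#.BBB##BBBB#######################
226 #########################BBBB##BBBB##BBBB##BBBB##BBB.######################
228 #########################BBBB##BBBB##BBBB##BBBB##BBBB######################
230 #########################BBBBB#BBBB##BBBB##BBBB##BBBB######################
232 #########################.BBBB##BBBB##BBBB##BBB.#.BBB######################
234 ##########################BBBB##BBBB##BBBB##BBBB#BBBBB#####################
t 25.7 p [ 0.3657 -0.0884  0.1125] yaw_x 8.42 y -81.58 w 0.0193 F [-0.1  0.3 -1.3]
[ 0.03 -0.03  0.81]
```

The turner has slipped nose-up in the grip (reading -9.3°, wanted about -14.5°). I'll re-pitch it here with a light-grip jerk.

```bash
python3 -m jog '[{"linear":[-0.2,0,0],"roll":0},{"linear":[0,0,0],"roll":0},{"linear":[0,0,0],"roll":0},{"linear":[0,0,-1],"roll":0},{"linear":[0,0,-1],"roll":0},{"linear":[0,0,-1],"roll":0},{"linear":[0,0,1],"roll":0},{"linear":[0,0,1],"roll":0},{"linear":[0,0,0],"roll":0},{"linear":[0,0,0],"roll":0},{"linear":[0,0,0],"roll":0}]' -1 20
python3 pitch.py 11
```

```text
time_s: 26.62
position: [0.3582, -0.0898, 0.1536]
tool_rot: [[0.989, 0.145, 0.001], [0.145, -0.989, -0.001], [0.001, 0.001, -1.0]]
ft_force: [0.3, -0.7, -1.7]
grip_width: 0.0192
gripper_force: 119.7
t 26.6167 p [ 0.3582 -0.0898  0.1536] yaw_x 8.32 y -81.68 w 0.0192 F [ 0.3 -0.7 -1.7]
now [(np.float64(-12.42), np.float64(10.8)), (np.float64(-12.51), np.float64(13.7)), (np.float64(-12.6), np.float64(16.5))] (np.float64(-12.42), np.float64(15.5))
```

```bash
python3 -m jog '[{"linear":[0,0,-1],"roll":0},{"linear":[0,0,-1],"roll":0},{"linear":[0,0,1],"roll":0},{"linear":[0,0,1],"roll":0},{"linear":[0,0,-1],"roll":0},{"linear":[0,0,-1],"roll":0},{"linear":[0,0,1],"roll":0},{"linear":[0,0,1],"roll":0},{"linear":[0,0,0],"roll":0},{"linear":[0,0,0],"roll":0},{"linear":[0,0,0],"roll":0}]' | grep -E 'time|pos|grip'
python3 pitch.py 12
```

```text
time_s: 27.58
position: [0.3585, -0.0899, 0.1542]
grip_width: 0.0189
gripper_force: 119.7
t 27.5833 p [ 0.3585 -0.0899  0.1542] yaw_x 8.33 y -81.67 w 0.0189 F [ 0.4  0.3 -1.8]
now [(np.float64(-12.33), np.float64(10.7)), (np.float64(-12.43), np.float64(13.6)), (np.float64(-12.51), np.float64(16.4))] (np.float64(-12.33), np.float64(15.4))
```

```bash
python3 -m jog '[{"linear":[0,0,0],"roll":0}]' -0.54 20 | grep -E 'time|grip'
python3 -m jog '[{"linear":[0,0,0],"roll":0}]' -0.52 20 | grep -E 'time|grip'; python3 -c "
from h import *
st()"
```

```text
time_s: 27.72
grip_width: 0.0193
gripper_force: 119.7
time_s: 27.8
grip_width: 0.0207
gripper_force: 55.3
t 27.8 p [ 0.3581 -0.0897  0.1534] yaw_x 8.33 y -81.67 w 0.0207 F [ 0.2  0.6 -1.4]
```

```bash
python3 -m jog '[{"linear":[0,0,0],"roll":0}]' -0.505 20 | grep -E 'time|grip'
python3 -m jog '[{"linear":[0,0,-1],"roll":0},{"linear":[0,0,-1],"roll":0},{"linear":[0,0,1],"roll":0},{"linear":[0,0,1],"roll":0},{"linear":[0,0,0],"roll":0},{"linear":[0,0,0],"roll":0},{"linear":[0,0,0],"roll":0}]' | grep -E 'time|pos|grip'
python3 pitch.py 13
```

```text
time_s: 27.88
grip_width: 0.0213
gripper_force: 31.8
time_s: 28.47
position: [0.3582, -0.0897, 0.1535]
grip_width: 0.0211
gripper_force: 31.7
t 28.4667 p [ 0.3582 -0.0897  0.1535] yaw_x 8.32 y -81.68 w 0.0211 F [-0.3 -0.6 -1.7]
now [(np.float64(-14.19), np.float64(10.2)), (np.float64(-14.25), np.float64(13.2)), (np.float64(-14.3), np.float64(16.1))] (np.float64(-14.19), np.float64(15.0))
```

```bash
python3 -m jog '[{"linear":[0,0,0],"roll":0},{"linear":[0,0,0],"roll":0},{"linear":[0,0,0.2],"roll":0},{"linear":[0,0,0.4],"roll":0},{"linear":[0,0,0.5],"roll":0},{"linear":[0,0,0.4],"roll":0},{"linear":[0,0,0.2],"roll":0},{"linear":[0,0,0.1],"roll":0},{"linear":[0,0,0],"roll":0},{"linear":[0,0,0],"roll":0},{"linear":[0,0,0],"roll":0}]' -1 120| grep -E 'time|pos|grip|ft'
python3 pitch.py 14
python3 -m jog '[{"linear":[0,0,0.04],"roll":0},{"linear":[0,0,0],"roll":0},{"linear":[0,0,0],"roll":0}]'| grep -E 'pos|ft'
python3 -m jog '[{"linear":[0,0,0.04],"roll":0},{"linear":[0,0,0],"roll":0},{"linear":[0,0,0],"roll":0}]'| grep -E 'pos|ft'
```

```text
time_s: 29.43
position: [0.3582, -0.0897, 0.081]
ft_force: [0.1, 0.6, 2.3]
grip_width: 0.0194
gripper_force: 118.1
t 29.4333 p [ 0.3582 -0.0897  0.081 ] yaw_x 8.32 y -81.68 w 0.0194 F [0.1 0.6 2.3]
now [(np.float64(-11.16), np.float64(8.6)), (np.float64(-11.27), np.float64(11.6)), (np.float64(-11.39), np.float64(14.5))] (np.float64(-11.16), np.float64(13.3))
position: [0.3578, -0.0896, 0.0788]
ft_force: [-1.9, -0.5, 4.5]
position: [0.3577, -0.0895, 0.0771]
ft_force: [-3.9, -0.8, 5.7]
```

```bash
cat > tq.py <<'E'
from h import *
F=[];T=[]
s=env.observe();R=np.array(s['tool_rot']);f=np.array(s['ft_force'])@R;t=np.array(s['wrist_torque'])@R
print('z',s['position'][2].round(4) if hasattr(s['position'][2],'round') else s['position'][2],'F tool',f.round(2),'T tool',t.round(3))
E
python3 tq.py
python3 -m jog '[{"linear":[0,0,-0.08],"roll":0},{"linear":[0,0,0],"roll":0},{"linear":[0,0,0],"roll":0}]'>/dev/null; python3 tq.py
python3 -m jog '[{"linear":[0,0,-0.08],"roll":0},{"linear":[0,0,0],"roll":0},{"linear":[0,0,0],"roll":0}]'>/dev/null; python3 tq.py
python3 -m jog '[{"linear":[0,0,-0.2],"roll":0},{"linear":[0,0,0],"roll":0},{"linear":[0,0,0],"roll":0}]'>/dev/null; python3 tq.py; python3 pitch.py 15
```

```text
z 0.0771 F tool [-3.97  0.19 -5.71] T tool [ 0.08   0.655 -0.084]
z 0.0803 F tool [ 1.24  0.61 -1.36] T tool [-0.022  0.9    0.008]
z 0.0833 F tool [1.17 0.52 0.2 ] T tool [-0.126  0.32   0.062]
z 0.0911 F tool [ 0.18 -0.73  2.27] T tool [ 0.022 -0.17  -0.053]
t 30.7333 p [ 0.3571 -0.0892  0.0911] yaw_x 8.34 y -81.66 w 0.0194 F [ 0.1  0.8 -2.3]
now [(np.float64(-11.51), np.float64(8.0)), (np.float64(-11.61), np.float64(11.0)), (np.float64(-11.72), np.float64(13.9))] (np.float64(-11.51), np.float64(12.7))
```

Torque levers show tip-only contact at TCP z of 0.080 to 0.083 m and flat contact at about 0.0787 m, so the blade is about 1.5° nose-down. I'll slide in at about 0.081 m.

```bash
python3 -m jog '[{"linear":[0,0,0.25],"roll":0},{"linear":[0,0,0],"roll":0},{"linear":[0.1,0,0],"roll":0},{"linear":[0.1,0,0],"roll":0},{"linear":[0.1,0,0],"roll":0},{"linear":[0.1,0,0],"roll":0},{"linear":[0.1,0,0],"roll":0},{"linear":[0.1,0,0],"roll":0},{"linear":[0.1,0,0],"roll":0},{"linear":[0.1,0,0],"roll":0}]' | grep -E 'time|pos|ft'
python3 tq.py; python3 oat.py 22; python3 cmap.py pics/top22.png 170 226 255 325
```

```text
time_s: 31.62
position: [0.3896, -0.0846, 0.0813]
ft_force: [-2.0, -0.0, 2.8]
z 0.0813 F tool [-1.97 -0.27 -2.85] T tool [-0.002  0.147 -0.002]
393.0 c [90.   4.3] x 51.4 130.4 y -36.6 44.9
170 wwwwwwwwwwwwwwwwwwwwwwwwwwwwwwwwwwwwwwwwwwwwwwwwwwwwwwwwwwwwwwwwwwwwww
172 wwwwwwwwwwwwwwwwwwwwwwwwwwwwwwwwwwwwwwwwwwwwwwwwwwwwwwwwwwwwwwwwwwwwww
174 wwwwwwwwwwwwwwwwwwwwwwwwwwwwwwwwwwwwwwwwwwwwwwwwwwwwwwwwwwwwwwwwwwwwww
176 wwwwwwwwwwwwwwwwwwwwwwwwwwwwwwwwwwwwwwwwwwwwwwwwwwwwwwwwwwwwwwwwwwwwww
178 wwwwwwwwwwwwwwwwwwwwwwwwwwwwwwwwwwwwwwwwwwwwwwwwwwwww.################
180 wwwwwwwwwwwwwwwwwwwwwwwwwwwwwwwOOOOOOOOww#############################
182 wwwwwwwwwwwwwwwwwwwwwww##wwOOOOOOOOOOOOOOOOw##########################
184 wwwwwww################wOOOOwOOOOOOOOOOOOOOOOw########################
186 ######################wOOOOwwwOOOOOOOOOOOOOOOOO################wwwwwww
188 #####################wOOOOOOOOOOOOOOwwwOOOOOOOOO###########wwwwwwwwwww
190 #####################OOOOOOOOOOOwwwOOOOOOOwOOOOOO###########wwwwwwwwww
192 ####################wOOOOOOOOwwOwwwOOOOOOOOOOOOOO###########wwwwwwwwww
194 ######
[... 489 characters left out ...]
BBBB##############wOwwwww
208 wwwwwwwwwww###########BBBBBBBBBBBBBBBBBBBBBBBBBBB###############wwww##
210 wwwwwwwwwww###########BBBBBBBBBBBBBBBBBBBBBBBBBBB#####################
212 wwwwwwwwwww###########BBBBBBBBBBB.BBBB##BBBB#BBBBB####################
214 wwwwwwwwwwww###########BBBB#.BBBB#BBBB##BBBB##BBBB####################
216 wwwwwwwwwwww###########BBBB##BBBB#.BBBB#BBBB##BBBB####################
218 wwwwwwwwwwww###########BBBB.#BBBB##BBBB#.BBBB#BBBB####################
220 wwwwwwwwwwww###########.BBBB#BBBB.#BBBB##BBBB#.BBBB###################
222 ########################BBBB#.BBBB#BBBB.#BBBB##BBBB###################
224 ########################BBBB##BBBB#.BBBB#.BBB.#BBBB###################
```

```bash
python3 -m jog '[{"linear":[0.1,0,0],"roll":0},{"linear":[0.1,0,0],"roll":0},{"linear":[0.1,0,0],"roll":0}]' | grep -E 'time|pos|ft'
python3 tq.py; python3 oat.py 23; python3 -m jog '[{"linear":[0.1,0,0],"roll":0},{"linear":[0.1,0,0],"roll":0},{"linear":[0.1,0,0],"roll":0}]' | grep -E 'time|pos|ft'
python3 tq.py; python3 oat.py 24; python3 cmap.py pics/top24.png 170 220 255 325
```

```text
time_s: 31.92
position: [0.4014, -0.083, 0.0813]
ft_force: [-2.9, -0.0, 1.9]
z 0.0813 F tool [-2.86 -0.4  -1.93] T tool [-0.016  0.135  0.012]
405.5 c [90.4  3.6] x 51.1 130.4 y -37.0 44.5
time_s: 32.22
position: [0.4133, -0.0812, 0.0813]
ft_force: [-2.9, -0.3, 2.7]
z 0.0813 F tool [-2.89 -0.17 -2.71] T tool [-0.022  0.108 -0.034]
403.5 c [91.   3.1] x 51.1 130.4 y -37.0 44.1
170 wwwwwwwwwwwwwwwwwwwwwwwwwwwwwwwwwwwwwwwwwwwwwwwwwwwwwwwwwwwwwwwwwwwwww
172 wwwwwwwwwwwwwwwwwwwwwwwwwwwwwwwwwwwwwwwwwwwwwwwwwwwwwwwwwwwwwwwwwwwwww
174 wwwwwwwwwwwwwwwwwwwwwwwwwwwwwwwwwwwwwwwwwwwwwwwwwwwwwwwwwwwwwwwwwwwwww
176 wwwwwwwwwwwwwwwwwwwwwwwwwwwwwwwwwwwwwwwwwwwwwwwwwwwwwwwwwwwwwwwwwwwwww
178 wwwwwwwwwwwwwwwwwwwwwwwwwwwwwwwwwwwwwwwwwwwwwwwwwwwwww################
180 wwwwwwwwwwwwwwwwwwwwwwwwwwwwwwwOOOOOOOOwww############################
182 wwwwwwwwwwwwwwwwwwwwww.##wwOOOOOOOOOOOOOOOOOw#########################
184 wwwwwww################wOOOOOOOOOOOOOOOOOOOOOw########################
186 ######################wOOOOwwwOOOOOOOOOOOOOOOOOw###############wwwwwww
188 ######################OOOOOOOOOOOOOOwwOOOO
[... 453 characters left out ...]
OOw##############wwwwwwww
202 wwwwwwwwwww##########BBBwOOOOOOOOwOOOOOOOOOOOwBB##############wwwwwwww
204 wwwwwwwwwww##########BBBBBwOOOOOOOOOOOOOOOOO.BBB.##############wwwwwww
206 wwwwwwwwwwww#########.BBBB#.B.wOOOOOOOOw.B.#.BBBB##############wOwwwww
208 wwwwwwwwwwww##########BBBB#.BBBB#BBBBB#BBBB##BBBB###############wwww##
210 wwwwwwwwwww###########BBBB.#BBBB##BBBB#.BBBB#BBBB#####################
212 wwwwwwwwwwww##########.BBBB#BBBB.#BBBB##BBBB#BBBBB####################
214 wwwwwwwwwwww###########BBBB#.BBBB#BBBB.#BBBB##BBBB####################
216 wwwwwwwwwwww###########BBBB##BBBB#.BBBB#BBBB##BBBB####################
218 wwwwwwwwwwww###########BBBB.#BBBB##BBBB#.BBBB#BBBB.###################
```

The blade is going under and the oatcake is staying put. I'll continue to near the lip.

```bash
python3 -m jog '[{"linear":[0.1,0,0],"roll":0},{"linear":[0.1,0,0],"roll":0},{"linear":[0.1,0,0],"roll":0},{"linear":[0.1,0,0],"roll":0},{"linear":[0.1,0,0],"roll":0},{"linear":[0.1,0,0],"roll":0},{"linear":[0.1,0,0],"roll":0}]' | grep -E 'time|pos|ft'
python3 tq.py; python3 oat.py 25; python3 -m jog '[{"linear":[0.06,0,0],"roll":0},{"linear":[0.06,0,0],"roll":0},{"linear":[0,0,0],"roll":0}]' | grep -E 'time|pos|ft'
python3 tq.py; python3 oat.py 26 .038; python3 cmap.py pics/top26.png 170 220 255 325
```

```text
time_s: 32.85
position: [0.4411, -0.0771, 0.0813]
ft_force: [-2.6, 0.1, 2.0]
z 0.0813 F tool [-2.59 -0.49 -2.  ] T tool [0.033 0.154 0.042]
367.5 c [90.6  2.4] x 50.7 130.4 y -37.4 41.2
time_s: 33.15
position: [0.4459, -0.0765, 0.0814]
ft_force: [-0.0, -0.7, 1.0]
z 0.0814 F tool [-0.13  0.65 -1.05] T tool [ 0.068  0.56  -0.113]
384.0 c [90.3  2.5] x 50.5 130.1 y -37.2 39.5
170 wwwwwwwwwwwwwwwwwwwwwwwwwwwwwwwwwwwwwwwwwwwwwwwwwwwwwwwwwwwwwwwwwwwwww
172 wwwwwwwwwwwwwwwwwwwwwwwwwwwwwwwwwwwwwwwwwwwwwwwwwwwwwwwwwwwwwwwwwwwwww
174 wwwwwwwwwwwwwwwwwwwwwwwwwwwwwwwwwwwwwwwwwwwwwwwwwwwwwwwwwwwwwwwwwwwwww
176 wwwwwwwwwwwwwwwwwwwwwwwwwwwwwwwwwwwwwwwwwwwwwwwwwwwwwwwwwwwwwwwwwwwwww
178 wwwwwwwwwwwwwwwwwwwwwwwwwwwwwwwwwwwwwwwwwwwwwwwwwwwwww################
180 wwwwwwwwwwwwwwwwwwwwwwwwwwwwwwwOOOOOOOOOwww###########################
182 wwwwwwwwwwwwwwwwwwwwwww##wwOOOOOOOOOOOOOOOOOw#########################
184 wwwwwww################wOOOOOwOOOOOOOOOOOOOOOOw#######################
186 ######################.wOOOwwwOOOOOOOOOOOOOOOOOw###############wwwwwww
188 ###################.BBBwOOOOOOOOOOOOwwwOOOOOO
[... 450 characters left out ...]
OOOw#############wwwwwwww
202 wwwwwwwwwww##########BBBBwOOOOOOOOOOOOOOOOOOOw..##############wOwwwwww
204 wwwwwwwwwwww#########.BBBBwOOOOOOOOOOOOOOOOOwBBB.##############wwwwwww
206 wwwwwwwwwwww##########BBBB##B.wwOOOOOOOOw.B##BBBB##############wOwwwww
208 wwwwwwwwwww###########BBBB##BBBB##BBB.#BBBBBBBBBB###############wwww##
210 wwwwwwwwwww###########BBBBBBBBBBBBBBBBBBBBBBBBBBB#####################
212 wwwwwwwwwww###########BBBBBBBBBBBBBBBBBBBBBBBBBBBB####################
214 wwwwwwwwwwww###########BBBBBBBBBBBBBBBBBBBBBBBBBBB####################
216 wwwwwwwwwwww###########BBBBBBBBBBBBBBBBBBBB...BB.#####################
218 wwwwwwwwwwww############BBBBB..B.#####################################
```

```bash
python3 -m jog '[{"linear":[0.05,0,0],"roll":0},{"linear":[0.05,0,0],"roll":0},{"linear":[0,0,-0.03],"roll":0},{"linear":[0,0,-0.06],"roll":0},{"linear":[0,0,-0.1],"roll":0},{"linear":[0,0,-0.12],"roll":0},{"linear":[0,0,-0.12],"roll":0},{"linear":[0,0,-0.12],"roll":0},{"linear":[0,0,-0.1],"roll":0},{"linear":[0,0,-0.05],"roll":0},{"linear":[0,0,0],"roll":0},{"linear":[0,0,0],"roll":0}]' | grep -E 'time|pos|ft'
python3 tq.py; python3 oat.py 27 .055; python3 cmap.py pics/top27.png 166 220 255 325; python3 pitch.py 16
```

```text
time_s: 34.2
position: [0.4493, -0.0759, 0.1093]
ft_force: [0.5, -0.5, -2.4]
z 0.1093 F tool [0.42 0.58 2.42] T tool [-0.015 -0.3    0.053]
543.5 c [89.3  1.1] x 51.5 129.4 y -38.2 39.7
166 wwwwwwwwwwwwwwwwwwwwwwwwwwwwwwwwwwwwwwwwwwwwwwwwwwwwwwwwwwwwwwwwwwwwww
168 wwwwwwwwwwwwwwwwwwwwwwwwwwwwwwwwwwwwwwwwwwwwwwwwwwwwwwwwwwwwwwwwwwwwww
170 wwwwwwwwwwwwwwwwwwwwwwwwwwwwwwwwwwwwwwwwwwwwwwwwwwwwwwwwwwwwwwwwwwwwww
172 wwwwwwwwwwwwwwwwwwwwwwwwwwwwwwwwwwwwwwwwwwwwwwwwwwwwwwwwwwwwwwwwwwwwww
174 wwwwwwwwwwwwwwwwwwwwwwwwwwwwwwwwwwwwwwwwwwwwwwwwwwwwwwwwwwwwwwwwwwwwww
176 wwwwwwwwwwwwwwwwwwwwwwwwwwwwwwwwwwwwwwwwwwwwwwwwwwwwwwwwwwwwwwwwwwwwww
178 wwwwwwwwwwwwwwwwwwwwwwwwwwwwwwwwwwwwwwwwwwwwwwwwwwwwww################
180 wwwwwwwwwwwwwwwwwwwwwwwwwwwwwwOOOOOOOOOOOOww##########################
182 wwwwwwwwwwwwwwwwwwwwwww##wwOOOOOOOOOOOOOOOOOOOw#######################
184 wwwwwww#################OOOOwwOOOOOOOOOOOOOOOOOw######################
186 ####################BBB.OOOOOOOOOOOOwwwOOOOOOOOOO##############wwwwwww
188 ###################BBBBwOOOOOOOOOOOOOOOOOOOOOOOOOw#########wwwwwwwwwww
190 ##########
[... 658 characters left out ...]
ww
208 wwwwwwwwwwww##########.BBB.#.BBBB.BBBBBBBBBBBBBBBB##############wwww##
210 wwwwwwwwwwww##########.BBBBBBBBBBBBBBBBBBBBBBBBBBB####################
212 wwwwwwwwwwww###########BBBBBBBBBBBBBBBBBBBBBBBBBBB.###################
214 wwwwwwwwwwww###########.BBBBBBBBBBBBBBBBBBBBBBBBB#####################
216 wwwwwwwwwwww###########.BBBBBBBBB..###################################
218 wwwwwwwwwwww##########################################################
t 34.25 p [ 0.4493 -0.0759  0.1092] yaw_x 8.32 y -81.68 w 0.0191 F [-0.2  0.  -1.8]
now [(np.float64(-14.53), np.float64(11.4)), (np.float64(-14.58), np.float64(14.4)), (np.float64(-14.63), np.float64(17.3))] (np.float64(-14.53), np.float64(16.2))
```

The oatcake is on the blade and clear of the lip. I'll lift on gently.

```bash
python3 -m jog '[{"linear":[0,0,-0.08],"roll":0},{"linear":[0,0,-0.16],"roll":0},{"linear":[0,0,-0.24],"roll":0},{"linear":[0,0,-0.3],"roll":0},{"linear":[0,0,-0.3],"roll":0},{"linear":[0,0,-0.3],"roll":0},{"linear":[0,0,-0.3],"roll":0},{"linear":[0,0,-0.3],"roll":0},{"linear":[0,0,-0.24],"roll":0},{"linear":[0,0,-0.16],"roll":0},{"linear":[0,0,-0.08],"roll":0},{"linear":[0,0,0],"roll":0}]' | grep -E 'time|pos|ft'
python3 -m jog '[{"linear":[0,0,0],"roll":0},{"linear":[0,0,0],"roll":0},{"linear":[0,0,0],"roll":0},{"linear":[0,0,0],"roll":0},{"linear":[0,0,0],"roll":0},{"linear":[0,0,0],"roll":0}]' | grep -E 'time|pos|ft|grip'
python3 tq.py; python3 oat.py 28 .15; python3 cmap.py pics/top28.png 160 216 255 325; python3 pitch.py 17
python3 - <<'E'
import numpy as np
from h import *
print(np.abs(cv2.imread('pics/top28.png').astype(int)-cv2.imread('pics/top0.png'))[140:170,268:365].mean())
E
```

```text
time_s: 35.3
position: [0.4495, -0.076, 0.2083]
ft_force: [0.3, 0.5, -3.5]
time_s: 35.8
position: [0.4493, -0.0759, 0.2076]
ft_force: [0.3, -0.7, -1.7]
grip_width: 0.0192
gripper_force: 117.8
z 0.2076 F tool [0.23 0.75 1.67] T tool [-0.026 -0.241 -0.066]
638.5 c [90.2  0.9] x 50.3 129.0 y -39.8 40.5
160 wwwwwwwwwwwwwwwwww##BBBBBBBBBBBBBB.wwwwwwwwwwwwwwwwwwwwwwwwwwwwwwwwwww
162 wwwwwwwwwwwwwwwwwwww##.BBBBBBBB.#wwwwwwwwwwwwwwwwwwwwwwwwwwwwwwwwwwwww
164 wwwwwwwwwwwwwwwwwwwwwwwwww###wwwwwwwwwwwwwwwwwwwwwwwwwwwwwwwwwwwwwwwww
166 wwwwwwwwwwwwwwwwwwwwwwwwwwwwwwwwwwwwwwwwwwwwwwwwwwwwwwwwwwwwwwwwwwwwww
168 wwwwwwwwwwwwwwwwwwwwwwwwwwwwwwwwwwwwwwwwwwwwwwwwwwwwwwwwwwwwwwwwwwwwww
170 wwwwwwwwwwwwwwwwwwwwwwwwwwwwwwwwwwwwwwwwwwwwwwwwwwwwwwwwwwwwwwwwwwwwww
172 wwwwwwwwwwwwwwwwwwwwwwwwwwwwwwwwwwwwwwwwwwwwwwwwwwwwwwwwwwwwwwwwwwwwww
174 wwwwwwwwwwwwwwwwwwwwwwwwwwwwwwwwwOOOOOOOOOOOwwwwwwwwwwwwwwwwwwwwwwwwww
176 wwwwwwwwwwwwwwwwwwwwwwwwwwwwwOOOOOOOOOOOOOOOOOOOwwwwwwwwwwwwwwwwwwwwww
178 wwwwwwwwwwwwwwwwwwwwwwwwwwwOOOOOOOOOOOOOOOOOOOOOOwwww#################
180 wwwwwwwwwwwwwwwwwwwww.BBBwOOOwwwOOOOOOOOwOOOO
[... 865 characters left out ...]
w#############BBBB##BBBBB#BBBBB.BBBBBBBBBBB#########wwwwwwww
206 wwwwwwwwwwww############BBBBBBBBBBBBBBBBBBBBBBBBBBBBBB#########wOwwwww
208 wwwwwwwwwww#############.BBBBBBBBBBBBBBBBBBBBBBBBBBBBB##########wwww##
210 wwwwwwwwwwww############.BBBBBBBBBBBBBBBBBBBBBBBBBBBB.################
212 wwwwwwwwwwww#############BBBBBBBBBBBBBBBBBBB....######################
214 wwwwwwwwwwww##############BBBBBBB.####################################
t 35.85 p [ 0.4493 -0.0759  0.2076] yaw_x 8.32 y -81.68 w 0.0192 F [ 0.1 -0.1 -3. ]
now [(np.float64(-14.8), np.float64(11.5)), (np.float64(-14.85), np.float64(14.5)), (np.float64(-14.89), np.float64(17.4))] (np.float64(-14.8), np.float64(16.3))
2.3808705612829324
```

```bash
python3 -c "
from rig import env
print(env.close_job())"
```

```text
the job is handed in; nothing more can be done
None
```

I handed the job in at about 36 s with the oatcake lying on the blade roughly 12 cm above the sheet, still held by the handle and about 2° nose-down; I saw no movement of the shortbreads, tin or timer, but my first slide-in pushed the oatcake up onto the far lip and I had to nudge it back with the blade before the second worked.

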